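Press two bridge blanks between cauls

ROBOT

A 7-joint arm with a two-finger parallel gripper is mounted at the origin on a cart in front of the work surface, level with it; the furniture and walls round the work are solid. World frame = base frame: x ahead of the robot, y to its left, z up, the work surface at z = 0. Lengths are in mm, angles in rad, forces in N, time in s.
With the tool pointing down it reaches from about 425 to 875 mm from the base axis. Payload 8.4 kg.
Tool frame: the origin (TCP) lies at the very end of the fingers, on their centre line; the grasp point (between the pads) lies 19 mm behind it; z points along the fingers, x is the direction in which the jaws open and shut, and the axes are right-handed (so a half turn about z gives the same grasp; the last joint's range is limited). The gripper opens to 87 mm and grips with 3 to 60 N. Pads are 19 mm wide; open, the fingers measure 117 mm over their backs; the gripper's body (75 mm by 190 mm) begins 51 mm behind the grasp point.
Start: joints at [1.095, 0.333, 0.04, 1.465, -0.013, 1.343, -0.059], TCP at [239.141, -604.379, 195.646] pointing down, gripper open.
Joint ranges: [-2.58, 2.58], [-0.38, 2.09], [-1.3, 1.39], [0.25, 2.4], [-1.5, 4.64], [0.08, 2.09], [-2.65, 2.65]. Speed limits (rad/s): [2.22, 2.22, 2.79, 2.79, 3.14, 3.14, 3.14].

INTERFACE

Orientations are given as a rotation vector (axis times angle).
In Python, from plant import r, camera gives the robot as it stands.
- The arm moves only by the tool step_arm, never from a script. Its argument "commands" is a list of rows, each a list of 3 entries, a list of its own where there are three numbers: the turn, a rotation vector about the tool's x, y, z in degrees, then the shift along the tool's x, y, z in mm, then the closure, from 0 (fully open) to 1 (shut). In form: [[[ax, ay, az], [dx, dy, dz], jaw], ...]. A call has 1 to 20 rows; each row is the pose to reach, as a shift and turn from the pose commanded when the call began, along the tool's axes at that moment; what a row does not reach only later rows make up. A row lasts 1/12 s, in which the tool goes at most 41.7 mm and 7.16 degrees, less where a joint would pass 70% of its speed; a pose out of reach is approached as far as the arm can. A call with a gripper value outside its range is refused whole. The fingers move at their own pace and stop on an object; "grip_force" is the grip in N (left out, the last holds). Time passes only in rows, so rows that repeat a pose let the fingers close. It gives the time, the measured TCP pose, the force and the opening at its end, in the units of the state.
- r.state(): the state, without advancing time (a new reading comes with each control period).
- camera(name): name is "side" or "top"; returns a dict with "frame" (384x512x3 uint8, blue, green, red), "camera_matrix" (3x3 intrinsics, pixels), "world_to_cam" (4x4, takes a point from world to camera coordinates). Camera axes: x right, y up, looking along -z (the intrinsics and any distortion apply to the point x, -y, -z); pixel columns grow to the right and rows downward; lengths in mm; the calibration is good to about 2 mm. A picture is of the moment at which its call begins. There is no depth.
- r.hand_in(): hands the job in, once; it reports no verdict.
The state is a dict: "t": time; "joints": joint angles; "joint_vel": joint speeds; "joint_efforts": joint torques, N m; "ee_pos": TCP position; "ee_rot": TCP orientation; "ft_force": force on the tool from outside, world axes, zero at the start; "ft_torque": the same for the moment, N m; "finger_gap": finger opening in mm.
Only numpy, scipy, OpenCV 4.12 (cv2) and the standard library are available. Lean on these libraries where they do the work, as an engineer would, in place of code of your own. Each camera call takes 0.05 s, during which the arm holds its last target.

TASK

Make up the pressing stack for the two bridge blanks on the grey pressing board: lay the long plain maple caul flat on the board between its two cleats, lay the two blanks flat on it, one midway along each half (either blank on either half), lay the thick cork-faced caul over both, cork down, and stand the iron weight on the middle of that. Keep every layer centred and square on the one below, and leave the sanding block, the brass finger plane and the spool clamp where they are.

Things in the scene. Friction and masses are not known exactly. Their poses are not given: they have to be found in the camera images.
- board_top (a point): Pressing board faced with grey laminate, fixed to the bench, 110 x 230 x 12 mm. This point is the centre of its top face (12 mm above the bench); y runs along its long side, z up. Across each end lies a dark wooden cleat 9 mm high; the cleats' inner faces are 184 mm apart (at y = +-92 mm), the space between is for the long caul, lying along y.
- lower_caul_centre (a point): Lower caul: the longest and thinnest loose board, plain pale maple, 54 x 160 x 16 mm, 0.11 kg, with a thin pencil line across its middle. This point is its centre, half-way up; x across the 54 mm width, y along its length, z up. At the start its long side (y) lies within 0.4 rad of the world's y axis.
- blank_a_centre (a point): Bridge blank: small pale maple plate in the outline of a violin bridge (arched back, two feet), lying flat, about 33 x 41 x 8 mm, 12 g. This point is its centre, half-way up (4 mm above its underside); x is the 33 mm direction, feet to crown (grip across it in the middle), y the 41 mm direction across the feet, z up. At the start y lies within 0.4 rad of the world's y axis. It goes on either half of the lower caul, about 38 mm from the pencil line.
- blank_b_centre (a point): The other bridge blank, just like the first, about 33 x 41 x 9 mm, 12 g. This point is its centre, half-way up (4.5 mm above its underside); axes and start as for the first. It goes on the other half of the lower caul.
- upper_caul_centre (a point): Upper caul: thick brown wooden block with a 4 mm cork facing glued beneath, 46 x 130 x 28 mm in all, 0.12 kg. It lies cork down. This point is its centre, half-way up (14 mm above its underside); x across the 46 mm width, y along its length, z up. At the start its long side (y) lies within 0.4 rad of the world's y axis.
- weight_handle (a point): Iron bench weight, 0.56 to 0.88 kg: a dark block 44 x 90 x 25 mm with a wooden bar handle above it on two steel posts. This point is the centre of the bar, 58 mm above the weight's underside and over its middle; the bar is 14 x 14 mm and 74 mm long along y, with 26 mm of open space under it between the posts, which stand at y = +-31 mm. x across, z up. At the start its long side (y) lies within 0.4 rad of the world's y axis.
- sanding_cork: Bystander: cork sanding block 46 x 90 x 27 mm, loose; origin at the centre of its underside. Not part of the stack; leave alone.
- brass_plane: Bystander: brass finger plane 29 x 60 x 31 mm, loose; origin at the centre of its underside. Leave alone.
- spool_clamp: Bystander: turned wooden spool clamp with wing nut, upright, 35 mm across and 68 mm high, loose; origin at the centre of its underside. Leave alone.
Things that resemble listed ones, but are neither listed nor needed, are in the scene too. Of the things that look like the part that bears weight_handle, the middle-sized one is meant.

How it is judged:
By the outcome, as a careful person would: the job done as asked, in the order asked, and still so for the second after the job is handed in, with the robot touching nothing.
It also fails if it takes over 117 s, if anything falls off the work surface, if the arm or the gripper's body presses on something with over 40 N, if the wrist force passes 120 N, or if a joint passes its speed limit or range.

## Working session

There is one attempt and no reset: what is moved stays moved. The work goes in short steps, Python scripts to look and compute and a tool call to move; the robot and the scene stay as the last step left them, time stands still between calls to the robot, and variables do not carry over. Pictures are saved under pics/ and viewed, and the job is handed in when it is done.

Besides the shell and the picture viewer there is one more tool, called after "Request:" as name(argument=value, ...) on one line, values as JSON. step_arm: Moves the arm, as the interface text tells. Its arguments: {"type":"object","properties":{"commands":{"type":"array","items":{"type":"array"}},"grip_force":{"type":"number"}},"required":["commands"]}

```bash
ls; mkdir -p pics; python3 - <<'E'
from plant import r,camera
import cv2,numpy as np
print(r.state())
for n in("top","side"):
    c=camera(n);cv2.imwrite(f"pics/{n}0.png",c["frame"]);print(n,c["camera_matrix"].tolist(),np.round(c["world_to_cam"],4).tolist(),[k for k in c])
E
```

```text
pics
{'t': 0.0, 'joints': array([ 1.0948068 ,  0.33392285,  0.03987888,  1.46626648, -0.01336384,
        1.3432917 , -0.05850914]), 'joint_vel': array([-0.0008179 , -0.00158292, -0.00193287,  0.00052401,  0.00067196,
        0.00034054,  0.001341  ]), 'joint_efforts': array([ 9.11582447e-04, -6.56349349e+01,  1.33567236e+00, -4.03804708e+01,
       -5.96180535e-02,  4.45621961e-02,  1.72379650e-04]), 'ee_pos': array([ 238.92602052, -603.94863016,  194.75401051]), 'ee_rot': array([-2.59750073e+00,  1.76568596e+00,  2.22952800e-03]), 'ft_force': array([-0.0183934 , -0.09434477, -0.25232065]), 'ft_torque': array([-0.01027403, -0.03661999, -0.02121358]), 'finger_gap': 87.0680708769115}
top [[435.9090553168435, 0.0, 258.2894894320963], [0.0, 435.9090553168435, 188.57728423454967], [0.0, 0.0, 1.0]] [[0.0246, -0.9996, -0.011, -2.5012], [0.9985, 0.024, 0.049, -599.3392], [-0.0487, -0.0122, 0.9987, -1343.4352], [0.0, 0.0, 0.0, 1.0]] ['frame', 'camera_matrix', 'world_to_cam']
side [[407.35191956647526, 0.0, 254.32091899542314], [0.0, 407.35191956647526, 190.13715959952498], [0.0, 0.0, 1.0]] [[-0.9807, -0.1957, 0.0003, 571.2297], [0.0711, -0.355, 0.9322, -130.5703], [-0.1823, 0.9141, 0.3621, -964.1064], [0.0, 0.0, 0.0, 1.0]] ['frame', 'camera_matrix', 'world_to_cam']
```

View pics/top0.png

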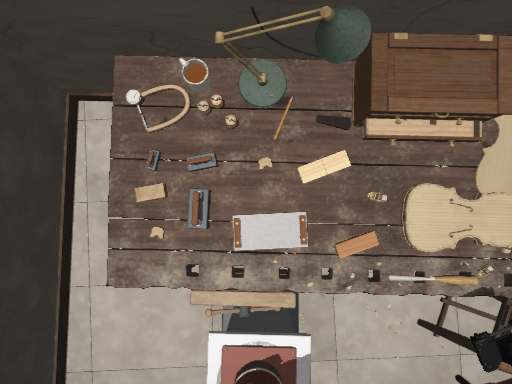

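View pics/side0.png

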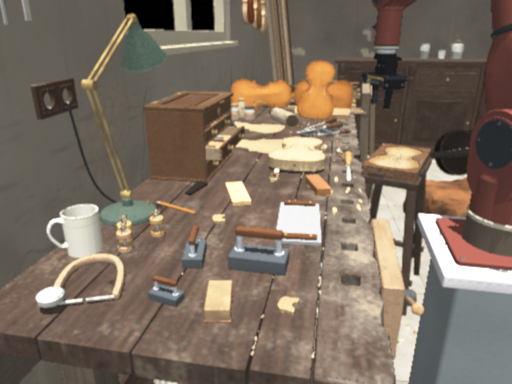

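```bash
python3 - <<'E'
import cv2
a=cv2.imread("pics/top0.png")
cv2.imwrite("pics/c1.png",cv2.resize(a[140:250,130:260],None,fx=6,fy=5.4,interpolation=cv2.INTER_CUBIC)[:600,:780])
def crop(n,u0,v0,w,h,s): cv2.imwrite(n,cv2.resize(a[v0:v0+h,u0:u0+w],None,fx=s,fy=s,interpolation=cv2.INTER_CUBIC))
crop("pics/c1.png",130,145,130,100,6)
crop("pics/c2.png",225,145,130,60,6)
crop("pics/c3.png",225,200,160,65,5)
E
```

```text
(no output)
```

View pics/c1.png

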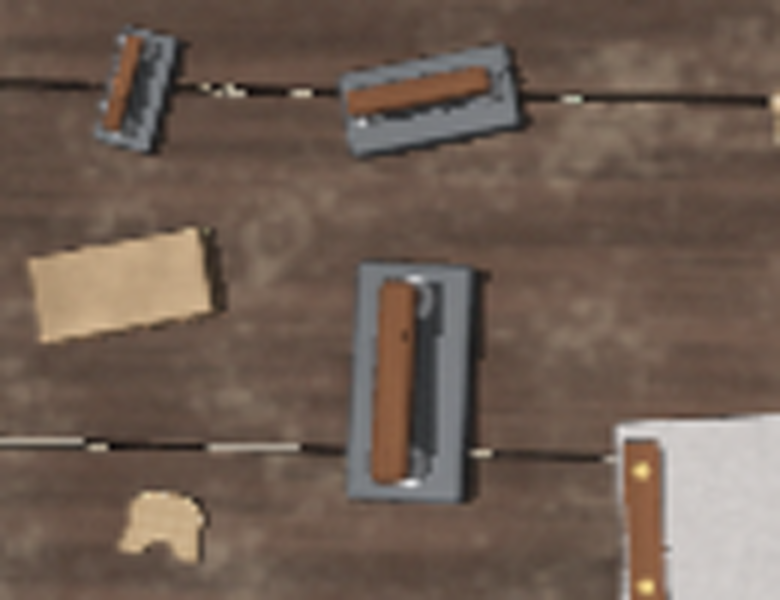

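View pics/c2.png

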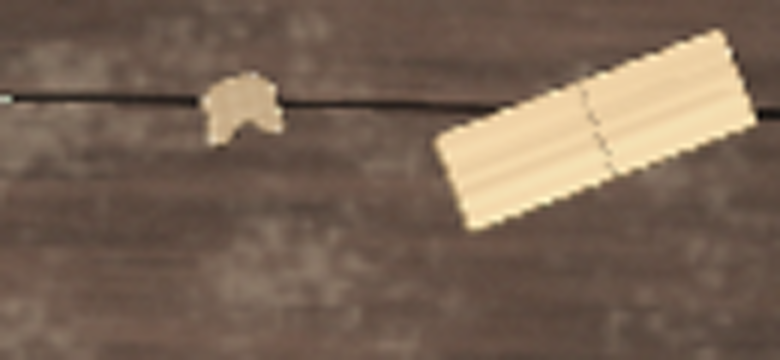

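View pics/c3.png

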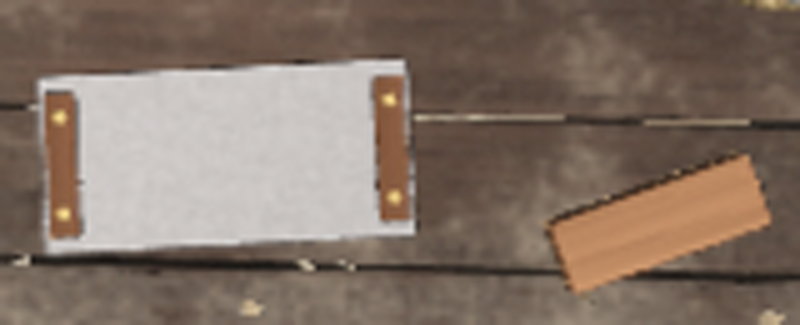

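```bash
cat > h.py <<'E'
import cv2,numpy as np
from scipy.optimize import minimize
TOPK=np.array([[435.9090553168435,0,258.2894894320963],[0,435.9090553168435,188.57728423454967],[0,0,1.]])
def shot(name,fn):
    from plant import camera
    c=camera(name); cv2.imwrite(fn,c["frame"]); np.savez(f"cam_{name}.npz",K=c["camera_matrix"],T=c["world_to_cam"]); return c["frame"]
def cam(name="top"):
    d=np.load(f"cam_{name}.npz"); return d["K"],d["T"]
def proj(P,name="top"):
    K,T=cam(name); P=np.atleast_2d(P).astype(float)
    q=P@T[:3,:3].T+T[:3,3]; q=q*[1,-1,-1]; q=q@K.T; return q[:,:2]/q[:,2:]
def unproj(uv,z,name="top"):
    K,T=cam(name); uv=np.atleast_2d(uv).astype(float)
    d=np.c_[uv,np.ones(len(uv))]@np.linalg.inv(K).T; d=d*[1,-1,-1]; d=d@T[:3,:3]; o=-T[:3,:3].T@T[:3,3]
    return o+d*((z-o[2])/d[:,2])[:,None]
def rot(y): return np.array([[np.cos(y),-np.sin(y)],[np.sin(y),np.cos(y)]])
def box(x,y,yaw,sx,sy,z0,z1):
    c=np.array([[a*sx/2,b*sy/2] for a,b in((1,1),(1,-1),(-1,-1),(-1,1))])@rot(yaw).T+[x,y]
    return np.r_[np.c_[c,[z0]*4],np.c_[c,[z1]*4]]
def fitbox(mask,u0,v0,s,p0,sx,sy,z0,z1,name="top",hull=True):
    # mask upsampled crop by s
    cs,_=cv2.findContours(mask,cv2.RETR_EXTERNAL,cv2.CHAIN_APPROX_NONE)
    c=max(cs,key=cv2.contourArea); 
    m=np.zeros_like(mask); cv2.drawContours(m,[cv2.convexHull(c) if hull else c],-1,255,-1)
    dtout=cv2.distanceTransform(255-m,cv2.DIST_L2,5); dtin=cv2.distanceTransform(m,cv2.DIST_L2,5); sd=(dtout-dtin)
    def cost(p):
        uv=proj(box(p[0],p[1],p[2],sx,sy,z0,z1),name)
        g=((uv-[u0,v0]+.5)*s-.5).astype(np.float32)
        h=cv2.convexHull(g)[:,0]
        pts=np.concatenate([h[i]+(h[(i+1)%len(h)]-h[i])*np.linspace(0.05,.95,40)[:,None] for i in range(len(h)) if np.linalg.norm(h[(i+1)%len(h)]-h[i])>2.5*s]).astype(np.float32)
        d=cv2.remap(sd.astype(np.float32),pts[:,:1],pts[:,1:],cv2.INTER_LINEAR,borderValue=50)
        return np.mean(np.minimum(np.abs(d),30)**1.5)
    best=None
    for dy in(-.2,-.1,0,.1,.2):
        q=minimize(cost,[p0[0],p0[1],p0[2]+dy],method="Nelder-Mead",options=dict(initial_simplex=[[p0[0],p0[1],p0[2]+dy],[p0[0]+6,p0[1],p0[2]+dy],[p0[0],p0[1]+6,p0[2]+dy],[p0[0],p0[1],p0[2]+dy+.1]],xatol=1e-3,fatol=1e-4))
        if best is None or q.fun<best.fun: best=q
    return best.x,(best.fun**(1/1.5))/s,m
def overlay(img,u0,v0,w,h,s,boxes,fn,name="top"):
    a=cv2.resize(img[v0:v0+h,u0:u0+w],None,fx=s,fy=s,interpolation=cv2.INTER_CUBIC)
    for b in boxes:
        g=((proj(b,name)-[u0,v0]+.5)*s-.5).astype(int)
        cv2.polylines(a,[g[:4]],1,(0,255,0),1) ; cv2.polylines(a,[g[4:]],1,(0,0,255),1)
    cv2.imwrite(fn,a)
E
cat > m1.py <<'E'
from h import *
a=cv2.imread("pics/top0.png")
from plant import camera
for n in("top","side"):
    pass
E
python3 - <<'E'
from h import *
a=shot("top","pics/top1.png"); shot("side","pics/side1.png")
hsv=cv2.cvtColor(a,cv2.COLOR_BGR2HSV)
for n,(u,v) in dict(weight=(213,165),wtop=(202,160),bg=(225,175),low=(320,165),up=(357,244),blank=(265,162),blank2=(157,231),board=(265,230),bg2=(300,200),bg3=(340,225)).items(): print(n,a[v,u],hsv[v,u])
for n,(u,v,z) in dict(weight=(202,161,25),low=(325,166,16),up=(357,244,28),b1=(265,162,8),b2=(157,232,8),board=(270,231,12)).items(): print(n,unproj([u,v],z)[0].round())
E
```

```text
weight [125 122 120] [108  10 125]
wtop [ 64  91 134] [ 12 133 134]
bg [ 91 106 126] [ 13  71 126]
low [164 208 237] [ 18  79 237]
up [103 143 196] [ 13 121 196]
blank [135 172 198] [ 18  81 198]
blank2 [139 175 201] [ 17  79 201]
board [198 201 205] [ 13   9 205]
bg2 [ 72  84 103] [ 12  77 103]
bg3 [ 78  89 106] [ 12  67 106]
weight [680. 189.  25.]
low [ 675. -194.   16.]
up [ 436. -294.   28.]
b1 [684.  -7.   8.]
b2 [456. 325.   8.]
board [468. -27.  12.]
```

```bash
cat > fit1.py <<'E'
from h import *
import sys
a=cv2.imread("pics/top1.png"); s=6
def mk(u0,v0,w,h,f):
    c=cv2.resize(a[v0:v0+h,u0:u0+w],None,fx=s,fy=s,interpolation=cv2.INTER_CUBIC); hs=cv2.cvtColor(c,cv2.COLOR_BGR2HSV).astype(int)
    m=(f(c.astype(int),hs)*255).astype(np.uint8); k=np.ones((3,3),np.uint8)
    return cv2.morphologyEx(m,cv2.MORPH_OPEN,k)
L=dict(
 weight=((182,147,40,28),lambda c,h:(h[...,1]<40)&(h[...,2]>60),(680,189,.2),(44,90,0,25)),
 low=((290,145,68,44),lambda c,h:(h[...,2]>165),(675,-194,.3),(54,160,0,16)),
 up=((330,226,56,36),lambda c,h:(h[...,2]>140)&(h[...,1]>90),(436,-294,.3),(46,130,0,28)),
 board=((222,200,96,60),lambda c,h:((h[...,2]>150)&(h[...,1]<35)),(468,-27,0),(110,230,0,12)),
 b1=((252,150,26,24),lambda c,h:h[...,2]>140,(684,-7,0),(33,41,0,8)),
 b2=((144,220,28,24),lambda c,h:h[...,2]>140,(456,325,0),(33,41,0,8)))
for n,(cr,f,p,d) in L.items():
    m=mk(*cr,f); x,e,hm=fitbox(m,cr[0],cr[1],s,p,*d)
    print(n,x.round(3),round(e,2))
    overlay(a,*cr,8,[box(*x,*d)],f"pics/f_{n}.png")
E
python3 fit1.py; python3 - <<'E'
import cv2,numpy as np
I=[cv2.imread(f"pics/f_{n}.png") for n in("weight","low","up","board","b1","b2")]
W=max(i.shape[1] for i in I)
def pad(i,w,h): return cv2.copyMakeBorder(i,0,h-i.shape[0],0,w-i.shape[1],cv2.BORDER_CONSTANT)
cv2.imwrite("pics/m1.png",cv2.resize(np.vstack([np.hstack([pad(I[0],330,360),pad(I[1],560,360)]),np.hstack([pad(I[2],450,300),pad(I[4],215,300),pad(I[5],225,300)])]),None,fx=.89,fy=.89))
E
```

```text
weight [6.80486e+02 1.93628e+02 2.24000e-01] 0.25
low [ 6.74074e+02 -1.90921e+02  3.83000e-01] 0.21
up [ 4.33240e+02 -2.95536e+02  3.78000e-01] 0.58
board [ 4.6887e+02 -2.5738e+01  7.7000e-02] 0.31
b1 [ 6.81914e+02 -5.87900e+00  2.10000e-01] 0.4
b2 [ 4.55431e+02  3.27058e+02 -1.43000e-01] 0.53
```

View pics/m1.png

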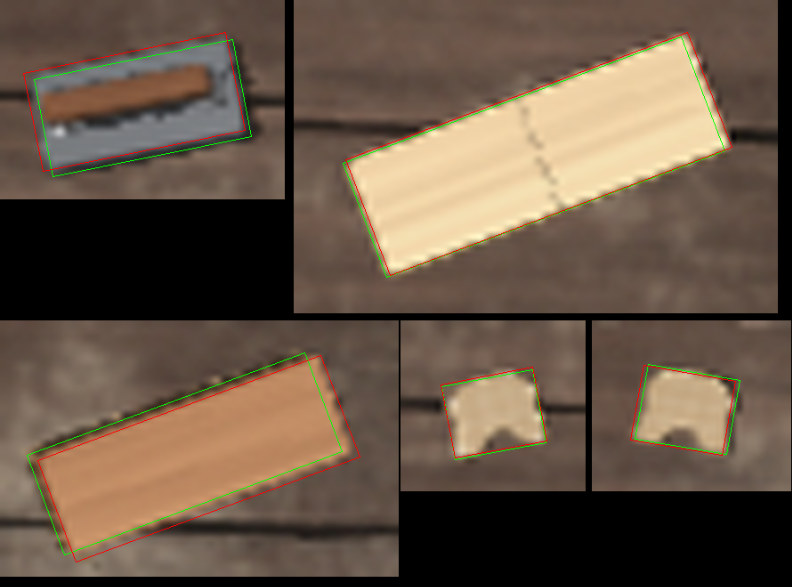

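View pics/f_board.png

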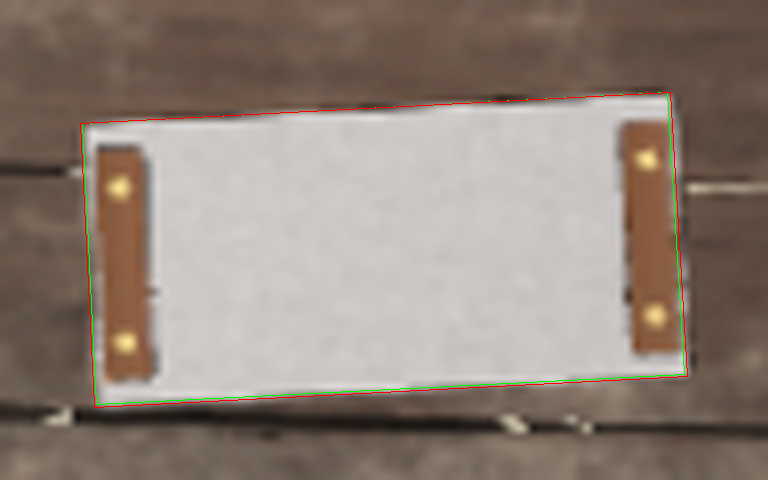

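```bash
sed -i 's/(46,130,0,28)/(46,130,27.9,28)/' fit1.py; cat >> fit1.py <<'E'
cr=L["weight"][0]
m=mk(*cr,lambda c,h:(h[...,1]<40)&(h[...,2]>100)); print("wtop",fitbox(m,cr[0],cr[1],s,(680,189,.2),44,90,24.9,25)[:2])
# handle
m=mk(*cr,lambda c,h:(h[...,1]>115)&(h[...,2]>90)); print("handle",fitbox(m,cr[0],cr[1],s,(675,189,.2),14,74,64.9,65)[:2], fitbox(m,cr[0],cr[1],s,(675,189,.2),14,74,51,65)[:2])
cr=L["board"][0]
m=mk(*cr,lambda c,h:(h[...,1]>95)&(h[...,2]>90))
cs,_=cv2.findContours(m,cv2.RETR_EXTERNAL,cv2.CHAIN_APPROX_NONE)
cs=sorted(cs,key=cv2.contourArea)[-2:]
C=[]
for c in cs:
    q=cv2.minAreaRect(c); ctr=(np.array(q[0])+.5)/s-.5+cr[:2]; C.append(unproj(ctr,21)[0]); print("cleat",C[-1].round(1),np.array(q[1])/s/.327)
C=np.array(C);d=C[0]-C[1]; d*=np.sign(d[1]);print("mid",C.mean(0),"yaw",np.arctan2(-d[0],d[1]),np.linalg.norm(d))
E
python3 fit1.py
```

```text
weight [6.80486e+02 1.93628e+02 2.24000e-01] 0.25
low [ 6.74074e+02 -1.90921e+02  3.83000e-01] 0.21
up [ 4.34373e+02 -2.93529e+02  3.72000e-01] 0.21
board [ 4.6887e+02 -2.5738e+01  7.7000e-02] 0.31
b1 [ 6.81914e+02 -5.87900e+00  2.10000e-01] 0.4
b2 [ 4.55431e+02  3.27058e+02 -1.43000e-01] 0.53
wtop (array([6.70977225e+02, 1.90710514e+02, 2.60401141e-01]), np.float64(2.532315531633348))
handle (array([6.79470837e+02, 1.91788268e+02, 2.06047462e-01]), np.float64(0.6110763785369187)) (array([6.80168709e+02, 1.92670890e+02, 2.27930095e-01]), np.float64(0.8510546640734354))
cleat [461.3  74.8  21. ] [87.27257405 17.8772171 ]
cleat [ 476.9 -128.9   21. ] [86.75428074 19.27988245]
mid [469.10829613 -27.021231    21.        ] yaw 0.07631501928300541 204.28555548974953
```

View pics/f_up.png

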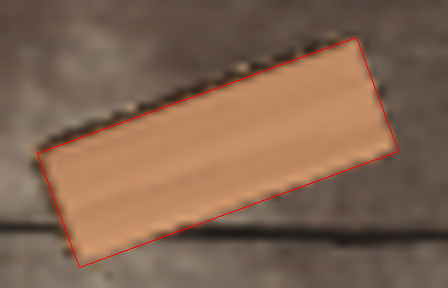

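```bash
cat >> h.py <<'E'
from scipy.spatial.transform import Rotation as Rn
def go(x,y,z,yaw):
    from plant import r
    s=r.state(); R0=Rn.from_rotvec(s["ee_rot"])
    best=None
    for k in(0,np.pi):
        a=yaw+k; X=np.array([np.cos(a),np.sin(a),0]); Z=np.array([0,0,-1.]); Y=np.cross(Z,X)
        Rt=Rn.from_matrix(np.c_[X,Y,Z]); t=(R0.inv()*Rt).as_rotvec(degrees=True)
        if best is None or np.linalg.norm(t)<np.linalg.norm(best): best=t
    d=R0.inv().apply(np.array([x,y,z])-s["ee_pos"])
    print("t",round(s["t"],2),"pos",s["ee_pos"].round(1),"gap",round(s["finger_gap"],1),"F",s["ft_force"].round(1),"j7",s["joints"][6].round(2))
    M=R0.as_matrix(); print("jaw yaw",round(np.arctan2(M[1,0],M[0,0]),3),"TURN",best.round(2),"SHIFT",d.round(1),"dist",np.linalg.norm(d).round())
    return M
E
python3 -c "
from h import *
M=go(674,-191,90,.383);print(M.round(3))
# via
"
```

```text
t 0.2 pos [ 239.  -604.1  195.1] gap 87.1 F [0.1 0.1 0.2] j7 -0.06
jaw yaw -1.194 TURN [5.000e-02 4.000e-02 8.964e+01] SHIFT [-224.  -556.5  105.3] dist 609.0
[[ 0.368 -0.93  -0.   ]
 [-0.93  -0.368  0.001]
 [-0.001  0.    -1.   ]]
```

Request:
step_arm(commands=[[[0,0,8],[-12,-30,0],0],[[0,0,20],[-36,-90,5],0],[[0,0,30],[-55,-140,10],0],[[0,0,40],[-85,-210,20],0],[[0,0,50],[-110,-280,30],0],[[0,0,60],[-140,-350,40],0],[[0,0,70],[-170,-420,50],0],[[0,0,80],[-200,-490,60],0],[[0,0,86],[-215,-535,70],0],[[0,0,89.6],[-224,-556.5,90],0],[[0,0,89.6],[-224,-556.5,105],0],[[0,0,89.6],[-224,-556.5,105],0],[[0,0,89.6],[-224,-556.5,105],0],[[0,0,89.6],[-224,-556.5,105],0]])

```text
t: 1.37
ee_pos: [635.0, -228.2, 105.6]
ee_rot: [0.586, -3.086, 0.0]
ft_force: [0.4, -0.2, -0.4]
finger_gap: 87.1
```

```bash
python3 -c "
from h import *
a=shot('top','pics/t2.png')
go(674,-191,3,.383)
cv2.imwrite('pics/t2c.png',cv2.resize(a[110:230,250:410],None,fx=5,fy=5,interpolation=cv2.INTER_CUBIC))"
```

```text
t 1.42 pos [ 639.7 -218.   102.5] gap 86.9 F [ 0.7  9.5 -2.2] j7 -2.49
jaw yaw -2.751 TURN [0.31 0.12 0.45] SHIFT [-41.8  11.3  99.7] dist 109.0
```

View pics/t2c.png

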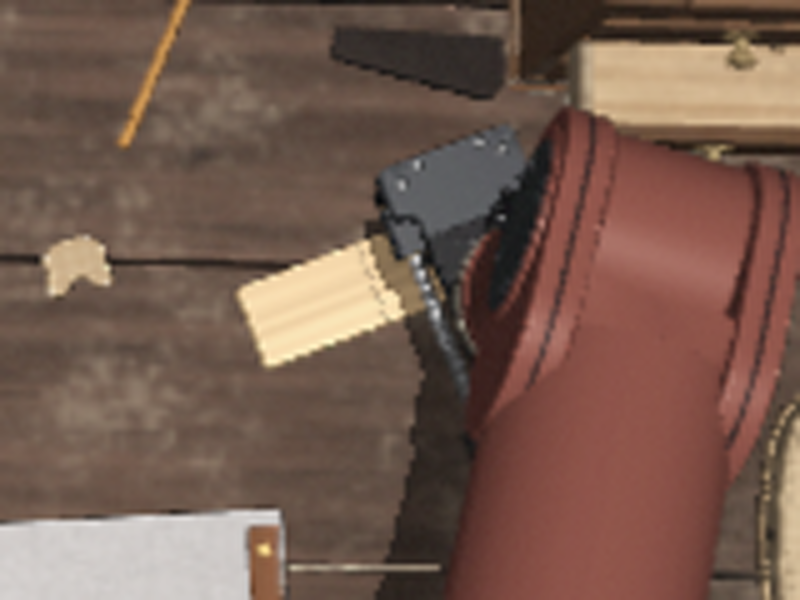

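Request:
step_arm(commands=[[[0,0,-10],[-10,3,0],0],[[0,0,-25],[-42,11,0],0],[[0,0,-40],[-42,11,0],0],[[0,0,-60],[-42,11,0],0],[[0,0,-80],[-42,11,0],0],[[0,0,-100],[-42,11,0],0],[[0,0,-100],[-42,11,0],0],[[0,0,-100],[-42,11,0],0],[[0,0,-100],[-42,11,0],0],[[0,0,-100],[-42,11,0],0],[[0,0,-100],[-42,11,0],0],[[0,0,-100],[-42,11,0],0],[[0,0,-100],[-42,11,0],0],[[0,0,-100],[-42,11,0],0],[[0,0,-100],[-42,11,0],0]])

```text
t: 2.67
ee_pos: [668.4, -204.0, 105.8]
ee_rot: [2.752, -1.515, -0.001]
ft_force: [-0.4, 0.4, -0.9]
finger_gap: 86.9
```

```bash
python3 -c "
from h import *
go(674,-191,60,.383)"
```

```text
t 2.67 pos [ 668.4 -204.   105.8] gap 86.9 F [-0.4  0.4 -0.9] j7 -0.89
jaw yaw -1.007 TURN [-1.000e-02  4.000e-02 -7.962e+01] SHIFT [ -8.  -11.7  45.8] dist 48.0
```

Request:
step_arm(commands=[[[0,0,-7],[-4,-5,5],0],[[0,0,-14],[-8,-11.7,20],0],[[0,0,-40],[-8,-11.7,45],0],[[0,0,-60],[-8,-11.7,45],0],[[0,0,-80],[-8,-11.7,45],0],[[0,0,-79.6],[-8,-11.7,45],0],[[0,0,-79.6],[-8,-11.7,45],0],[[0,0,-79.6],[-8,-11.7,45],0],[[0,0,-79.6],[-8,-11.7,45],0],[[0,0,-79.6],[-8,-11.7,45],0],[[0,0,-79.6],[-8,-11.7,45],0],[[0,0,-79.6],[-8,-11.7,45],0],[[0,0,-79.6],[-8,-11.7,45],0],[[0,0,-79.6],[-8,-11.7,45],0]])

```text
t: 3.83
ee_pos: [674.3, -191.0, 61.1]
ee_rot: [-3.087, -0.579, 0.0]
ft_force: [-0.1, -0.4, -0.0]
finger_gap: 87.2
```

```bash
python3 -c "
from h import *
go(674,-191,2.5,.383)
a=shot('side','pics/s3.png')
cv2.imwrite('pics/s3c.png',cv2.resize(a[130:260,180:360],None,fx=4,fy=4,interpolation=cv2.INTER_CUBIC))"
```

```text
t 3.83 pos [ 674.3 -191.    61.1] gap 87.2 F [-0.1 -0.4 -0. ] j7 0.35
jaw yaw 0.371 TURN [-0.01  0.01 -0.69] SHIFT [-0.3 -0.1 58.6] dist 59.0
```

View pics/s3c.png

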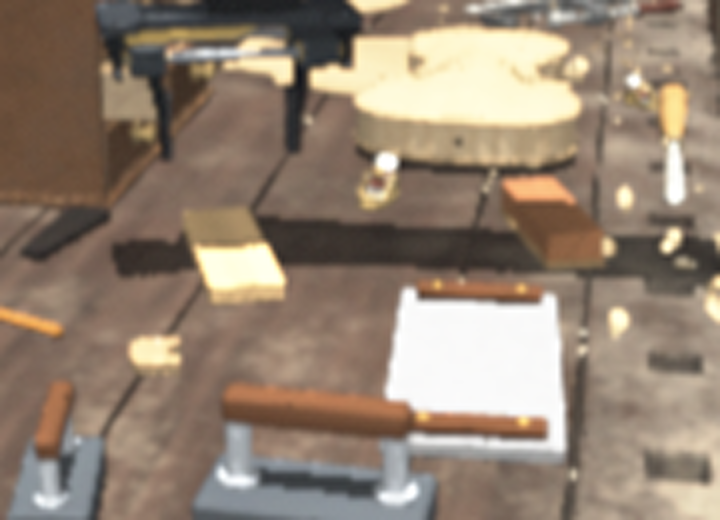

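Request:
step_arm(commands=[[[0,0,-0.7],[0,0,20],0],[[0,0,-0.7],[0,0,42],0],[[0,0,-0.7],[0,0,54],0],[[0,0,-0.7],[0,0,58.5],0],[[0,0,-0.7],[0,0,58.5],0],[[0,0,-0.7],[0,0,58.5],0],[[0,0,-0.7],[0,0,58.5],0.5],[[0,0,-0.7],[0,0,58.5],0.5],[[0,0,-0.7],[0,0,58.5],0.5],[[0,0,-0.7],[0,0,58.5],0.5],[[0,0,-0.7],[0,0,58.5],0.5],[[0,0,-0.7],[0,0,58.5],0.5]], grip_force=20)

```text
t: 4.88
ee_pos: [674.4, -191.0, 2.9]
ee_rot: [3.082, 0.607, 0.0]
ft_force: [0.7, 0.1, -0.1]
finger_gap: 54.8
```

```bash
python3 -c "
from h import *
go(674,-191,50,.383)"
```

```text
t 4.88 pos [ 674.4 -191.     2.9] gap 54.8 F [ 0.7  0.1 -0.1] j7 0.34
jaw yaw 0.389 TURN [ 0.01 -0.01  0.33] SHIFT [ -0.4  -0.1 -47.1] dist 47.0
```

Request:
step_arm(commands=[[[0,0,0],[0,0,-8],0.5],[[0,0,0],[0,0,-25],0.5],[[0,0,0],[0,0,-45],0.5],[[0,0,0],[0,0,-55],0.5],[[0,0,0],[0,0,-55],0.5],[[0,0,0],[0,0,-55],0.5]])

```text
t: 5.38
ee_pos: [674.7, -191.0, 58.2]
ee_rot: [3.082, 0.607, 0.002]
ft_force: [-0.2, -0.0, -0.9]
finger_gap: 43.2
```

```bash
python3 -c "
from h import *
go(469,-26.4,48,.077)"
```

```text
t 5.38 pos [ 674.7 -191.    58.2] gap 43.2 F [-0.2 -0.  -0.9] j7 0.36
jaw yaw 0.389 TURN [ 0.04 -0.06 17.87] SHIFT [-128.  -230.3    9.9] dist 264.0
```

```bash
python3 -c "
from h import *
a=shot('side','pics/s4.png')
cv2.imwrite('pics/s4c.png',cv2.resize(a[120:220,180:300],None,fx=6,fy=6,interpolation=cv2.INTER_CUBIC))
a=shot('top','pics/t4.png')
cv2.imwrite('pics/t4c.png',cv2.resize(a[110:230,250:410],None,fx=5,fy=5,interpolation=cv2.INTER_CUBIC))"
```

```text
(no output)
```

View pics/s4c.png

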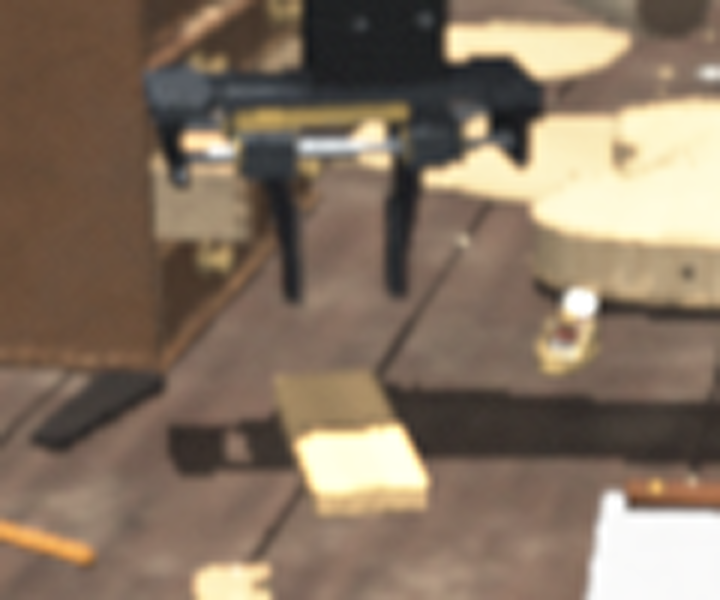

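View pics/t4c.png

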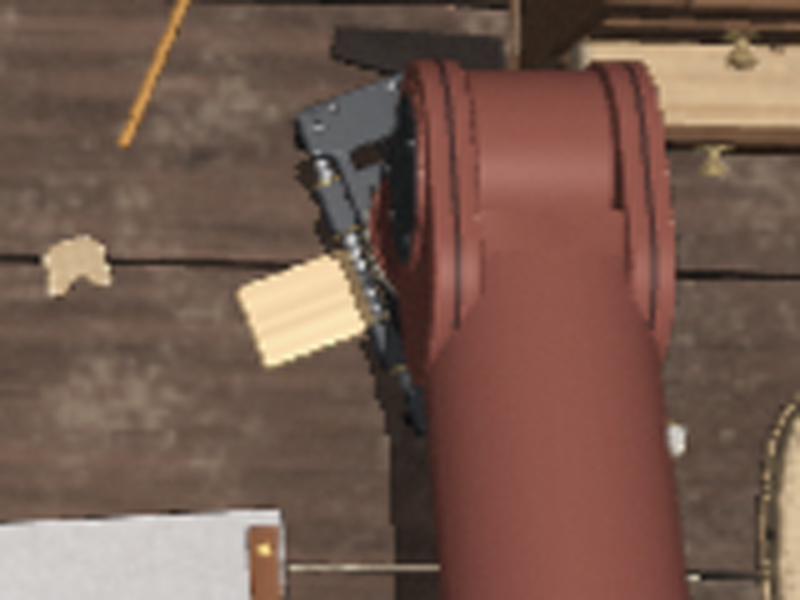

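Request:
step_arm(commands=[[[0,0,0.3],[0,0,0],0],[[0,0,0.3],[0,0,0],0],[[0,0,0.3],[0,0,0],0],[[0,0,0.3],[0,0,0],0.1],[[0,0,0.3],[0,0,0],0.1],[[0,0,0.3],[0,0,0],0.1],[[0,0,0.3],[0,0,20],0.1],[[0,0,0.3],[0,0,42],0.1],[[0,0,0.3],[0,0,53],0.1],[[0,0,0.3],[0,0,55],0.1],[[0,0,0.3],[0,0,55],0.1],[[0,0,0.3],[0,0,55],0.5],[[0,0,0.3],[0,0,55],0.6],[[0,0,0.3],[0,0,55],0.6],[[0,0,0.3],[0,0,55],0.6],[[0,0,0.3],[0,0,55],0.6],[[0,0,0.3],[0,0,55],0.6],[[0,0,0.3],[0,0,55],0.6],[[0,0,0.3],[0,0,55],0.6]], grip_force=25)

```text
t: 7.07
ee_pos: [674.4, -190.9, 2.7]
ee_rot: [-3.084, -0.599, 0.0]
ft_force: [0.5, 0.2, -0.2]
finger_gap: 37.1
```

Request:
step_arm(commands=[[[0,0,0],[0,0,0],0.6],[[0,0,0],[0,0,-3],0.6],[[0,0,0],[0,0,-10],0.6],[[0,0,0],[0,0,-25],0.6],[[0,0,0],[0,0,-40],0.6],[[0,0,0],[0,0,-48],0.6],[[0,0,0],[0,0,-48],0.6]])

```text
t: 7.65
ee_pos: [676.4, -191.2, 54.6]
ee_rot: [3.082, 0.598, 0.007]
ft_force: [0.1, -0.2, -0.4]
finger_gap: 34.8
```

```bash
python3 -c "
from h import *
go(469,-26.4,45,.077)"
```

```text
t 7.65 pos [ 676.4 -191.2   54.6] gap 34.8 F [ 0.1 -0.2 -0.4] j7 0.36
jaw yaw 0.384 TURN [ 0.14 -0.26 17.57] SHIFT [-130.7 -230.4    8.4] dist 265.0
```

```bash
python3 -c "
from h import *
print(proj([[674.7+20*.927,-191+20*.375,58],[674.7-20*.927,-191-20*.375,58]],'side'))
print(proj(box(674,-191,.383,54,160,0,16),'side').round())
a=shot('side','pics/s5.png')
cv2.imwrite('pics/s5c.png',cv2.resize(a[120:220,180:300],None,fx=6,fy=6,interpolation=cv2.INTER_CUBIC))
a=shot('top','pics/t5.png')
cv2.imwrite('pics/t5c.png',cv2.resize(a[110:230,250:410],None,fx=5,fy=5,interpolation=cv2.INTER_CUBIC))
from plant import r;print(r.state())"
```

```text
[[230.39266983 177.64100121]
 [243.39281408 176.83093831]]
[[232. 206.]
 [226. 187.]
 [242. 185.]
 [251. 204.]
 [232. 201.]
 [226. 182.]
 [242. 181.]
 [251. 199.]]
{'t': 7.75, 'joints': array([ 0.63396394,  0.61214516, -0.60928961,  1.45720075,  0.36336274,
        1.18469363,  0.35688775]), 'joint_vel': array([-0.0006147 ,  0.01766939,  0.00816357,  0.01947459,  0.00189552,
       -0.00429755, -0.00218652]), 'joint_efforts': array([-8.72184313e-02, -7.76850629e+01, -1.28475505e+01, -3.69913244e+01,
       -7.59177050e-02,  9.77593381e-02,  2.18828738e-02]), 'ee_pos': array([ 674.77239318, -191.0775409 ,   51.58070781]), 'ee_rot': array([3.08318192e+00, 5.98742354e-01, 1.78610427e-03]), 'ft_force': array([-0.07580202,  0.8589796 , -0.54125953]), 'ft_torque': array([-0.01699677, -0.17864022,  0.03325066]), 'finger_gap': 35.06998300230369}
```

View pics/s5c.png

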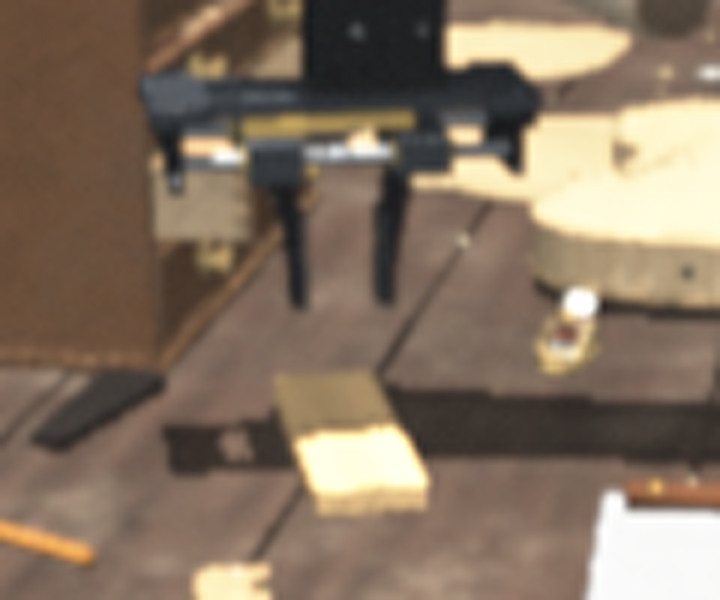

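View pics/t5c.png

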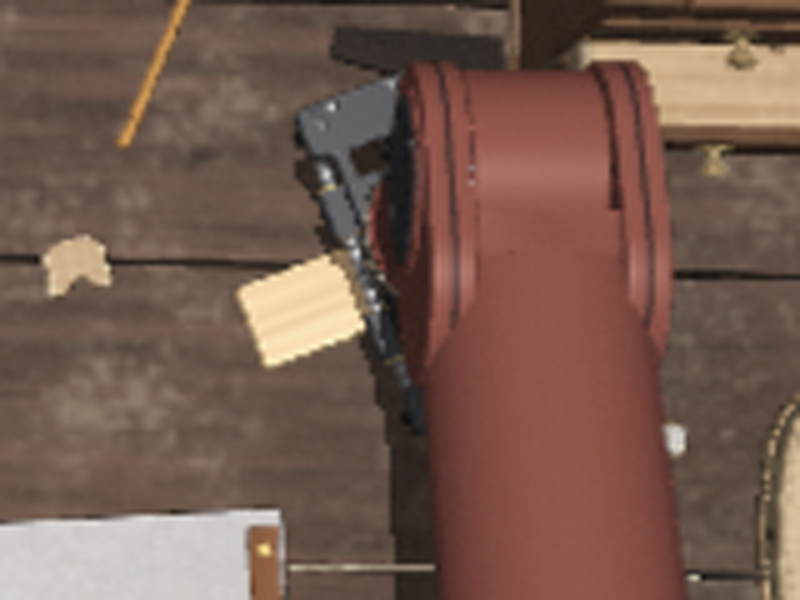

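```bash
python3 -c "
from h import *
o=np.array([674.8,-191.1,0])
print('tip mid at z51.6:',unproj([237,170.6],51.6,'side'))
for z in (60,65,70,75,80): print(z,unproj([237,170.6],z,'side').round(1), proj([[674.8,-191.1,z]],'side').round(1))
for z in (110,125,140): print(z,unproj([323.4,169],z).round(1))
d=np.array([-.374,.927])
print('exp front edge',674.8-.374*37.5,-191.1+.927*37.5)
print('cam pos', [(-cam(n)[1][:3,:3].T@cam(n)[1][:3,3]).round() for n in('top','side')])
"
```

```text
tip mid at z51.6: [[ 693.95610627 -271.61141591   51.6       ]]
60 [[ 687.9 -247.2   60. ]] [[236.9 176.6]]
65 [[ 684.4 -232.6   65. ]] [[236.9 175. ]]
70 [[ 680.8 -218.1   70. ]] [[236.8 173.5]]
75 [[ 677.2 -203.6   75. ]] [[236.8 171.9]]
80 [[ 673.6 -189.    80. ]] [[236.8 170.4]]
110 [[ 655.9 -176.3  110. ]]
125 [[ 654.4 -174.3  125. ]]
140 [[ 653.  -172.3  140. ]]
exp front edge 660.775 -156.33749999999998
cam pos [array([ 533.,   -5., 1371.]), array([394., 947., 471.])]
```

```bash
python3 -c "
from h import *
print(proj([[239,-604,195],[239,-604,225],[239+43*.368,-604-43*.93,195],[239-43*.368,-604+43*.93,195]],'side').round(1))
a=cv2.imread('pics/side1.png')
cv2.imwrite('pics/s1c.png',cv2.resize(a[40:130,340:440],None,fx=6,fy=6,interpolation=cv2.INTER_CUBIC))
a=cv2.imread('pics/s3.png')
print(proj([[674.3,-191,61],[674.3+43*.93,-191+43*.37,61],[674.3-43*.93,-191-43*.37,61]],'side').round(1))
"
```

```text
[[378.8 112.8]
 [379.7 104.6]
 [373.5 110.7]
 [384.4 115. ]]
[[237.  176.3]
 [222.9 177.2]
 [251.  175.5]]
```

View pics/s1c.png

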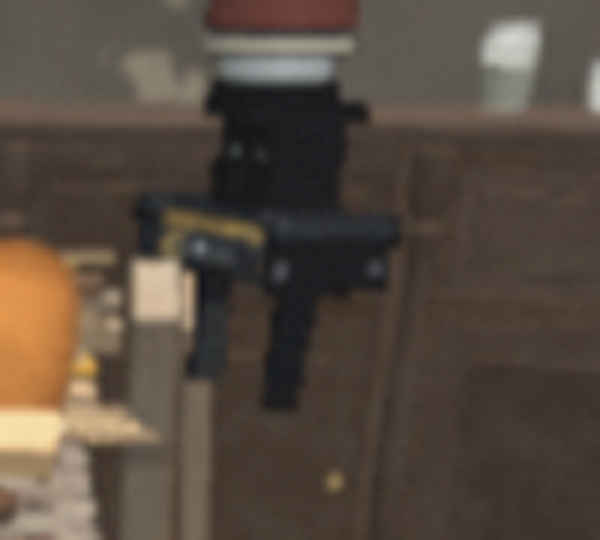

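Request:
step_arm(commands=[[[0,0,0],[0,0,0],0],[[0,0,0],[0,0,0],0],[[0,0,0],[0,0,5],0],[[0,0,0],[0,0,5],0],[[0,0,0],[0,0,10],0],[[0,0,0],[0,0,15],0],[[0,0,0],[0,0,25],0],[[0,0,0],[0,0,35],0],[[0,0,0],[0,0,48],0],[[0,0,0],[0,0,58],0],[[0,0,0],[0,0,65],0],[[0,0,0],[0,0,66],0],[[0,0,0],[0,0,66],0],[[0,0,0],[0,0,66],0]])

```text
t: 8.92
ee_pos: [674.7, -190.8, -15.0]
ee_rot: [3.084, 0.599, 0.001]
ft_force: [-0.4, 0.7, 0.6]
finger_gap: 86.9
```

```bash
python3 -c "
from h import *
go(674.3,-191,-25,.383)
a=shot('side','pics/s6.png')
cv2.imwrite('pics/s6c.png',cv2.resize(a[130:230,180:300],None,fx=6,fy=6,interpolation=cv2.INTER_CUBIC))"
```

```text
t 8.92 pos [ 674.7 -190.8  -15. ] gap 86.9 F [-0.4  0.7  0.6] j7 0.33
jaw yaw 0.384 TURN [ 0.01 -0.03  0.05] SHIFT [-0.4 -0.  10. ] dist 10.0
```

View pics/s6c.png

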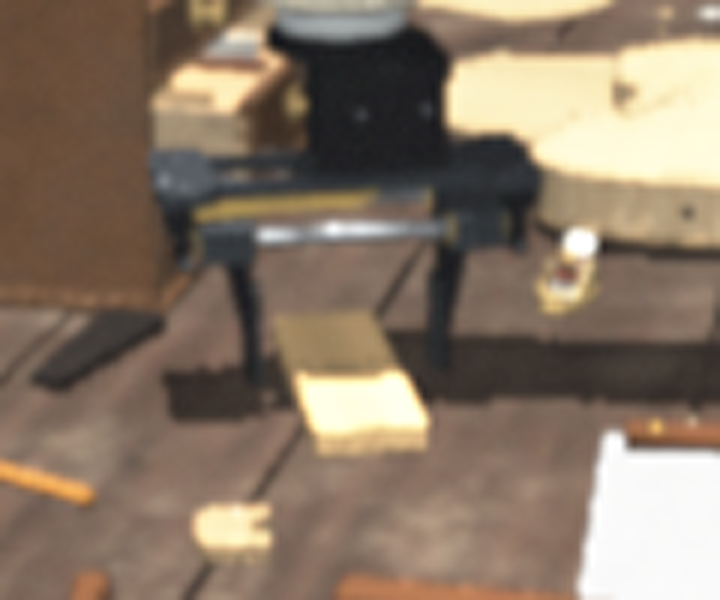

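Request:
step_arm(commands=[[[0,0,0],[0,0,3],0],[[0,0,0],[0,0,5],0],[[0,0,0],[0,0,6],0],[[0,0,0],[0,0,7],0],[[0,0,0],[0,0,7],0]])

```text
t: 9.38
ee_pos: [674.2, -190.9, -22.5]
ee_rot: [-3.084, -0.599, 0.0]
ft_force: [-0.1, -0.5, -0.5]
finger_gap: 87.3
```

Request:
step_arm(commands=[[[0,0,0],[0,0,1],0],[[0,0,0],[0,0,2],0],[[0,0,0],[0,0,2],0]])

```text
t: 9.63
ee_pos: [674.3, -190.9, -24.5]
ee_rot: [-3.084, -0.599, 0.0]
ft_force: [1.0, -0.1, 0.5]
finger_gap: 87.1
```

Request:
step_arm(commands=[[[0,0,0],[0,0,1],0],[[0,0,0],[0,0,1],0]])

```text
t: 9.8
ee_pos: [674.3, -190.9, -25.5]
ee_rot: [-3.084, -0.599, 0.0]
ft_force: [0.0, 0.2, 0.1]
finger_gap: 87.1
```

Request:
step_arm(commands=[[[0,0,0],[0,0,1],0],[[0,0,0],[0,0,1],0]])

```text
t: 9.97
ee_pos: [674.5, -190.9, -26.2]
ee_rot: [3.084, 0.599, 0.0]
ft_force: [-0.5, 1.2, 0.2]
finger_gap: 87.3
```

Request:
step_arm(commands=[[[0,0,0],[0,0,1],0],[[0,0,0],[0,0,1],0]])

```text
t: 10.13
ee_pos: [674.5, -190.9, -26.3]
ee_rot: [3.084, 0.599, 0.0]
ft_force: [-3.9, 0.5, 8.0]
finger_gap: 87.1
```

Request:
step_arm(commands=[[[0,0,0],[0,0,-3.5],0],[[0,0,0],[0,0,-3.5],0.4],[[0,0,0],[0,0,-3.5],0.5],[[0,0,0],[0,0,-3.5],0.6],[[0,0,0],[0,0,-3.5],0.6],[[0,0,0],[0,0,-3.5],0.6],[[0,0,0],[0,0,-3.5],0.6],[[0,0,0],[0,0,-3.5],0.6],[[0,0,0],[0,0,-3.5],0.6],[[0,0,0],[0,0,-3.5],0.6],[[0,0,0],[0,0,-3.5],0.6],[[0,0,0],[0,0,-3.5],0.6]], grip_force=25)

```text
t: 11.13
ee_pos: [674.3, -190.9, -23.9]
ee_rot: [-3.084, -0.599, 0.0]
ft_force: [-0.9, 0.1, -1.2]
finger_gap: 53.4
```

Request:
step_arm(commands=[[[0,0,0],[0,0,-3],0.6],[[0,0,0],[0,0,-12],0.6],[[0,0,0],[0,0,-25],0.6],[[0,0,0],[0,0,-36],0.6],[[0,0,0],[0,0,-40],0.6],[[0,0,0],[0,0,-40],0.6]])

```text
t: 11.63
ee_pos: [675.8, -191.1, 18.7]
ee_rot: [3.082, 0.599, 0.005]
ft_force: [1.2, 0.3, -1.8]
finger_gap: 53.6
```

```bash
python3 -c "
from h import *
go(469,-26.4,17,.077)"
```

```text
t 11.63 pos [ 675.8 -191.1   18.7] gap 53.6 F [ 1.2  0.3 -1.8] j7 0.34
jaw yaw 0.384 TURN [ 0.1  -0.17 17.57] SHIFT [-130.1 -230.1    0.9] dist 264.0
```

Request:
step_arm(commands=[[[0,0,1],[-6,-10,0],0.6],[[0,0,3],[-17,-30,0],0.6],[[0,0,5],[-34,-60,0],0.6],[[0,0,7],[-50,-90,0],0.6],[[0,0,9],[-67,-120,0],0.6],[[0,0,11],[-84,-150,0],0.6],[[0,0,13],[-101,-180,0],0.6],[[0,0,15],[-115,-205,0],0.6],[[0,0,16.5],[-124,-221,0],0.6],[[0,0,17.5],[-128.8,-229.4,0],0.6],[[0,0,17.5],[-128.8,-229.4,0],0.6],[[0,0,17.5],[-128.8,-229.4,0],0.6],[[0,0,17.5],[-128.8,-229.4,0],0.6],[[0,0,17.5],[-128.8,-229.4,0],0.6],[[0,0,17.5],[-128.8,-229.4,0],0.6]])

```text
t: 12.88
ee_pos: [469.7, -26.9, 16.1]
ee_rot: [-3.139, -0.122, -0.0]
ft_force: [0.0, -0.9, -1.4]
finger_gap: 53.9
```

```bash
python3 -c "
from h import *
go(469,-26.4,-11.5,.077)
a=shot('top','pics/t7.png')
cv2.imwrite('pics/t7c.png',cv2.resize(a[190:280,210:330],None,fx=6,fy=6,interpolation=cv2.INTER_CUBIC))
a=shot('side','pics/s7.png')
cv2.imwrite('pics/s7c.png',cv2.resize(a[150:260,240:360],None,fx=5,fy=5,interpolation=cv2.INTER_CUBIC))"
```

```text
t 12.88 pos [469.7 -26.9  16.1] gap 53.9 F [ 0.  -0.9 -1.4] j7 -0.11
jaw yaw 0.078 TURN [-0.03 -0.01  0.03] SHIFT [-0.7 -0.6 27.6] dist 28.0
```

View pics/t7c.png

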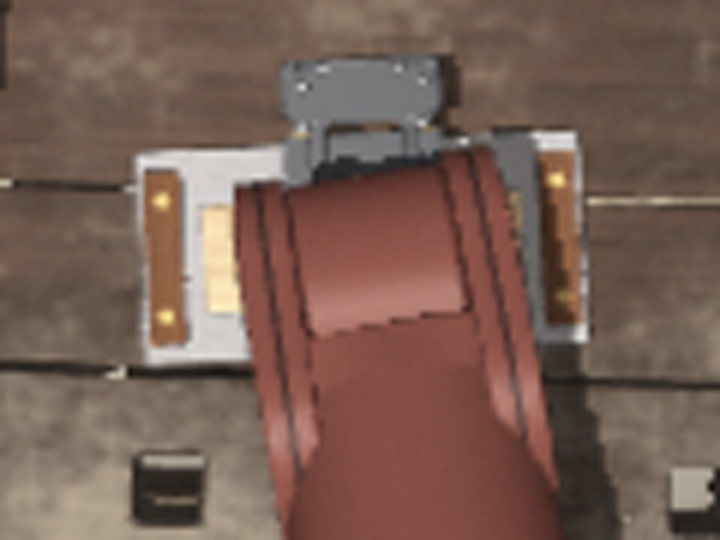

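View pics/s7c.png

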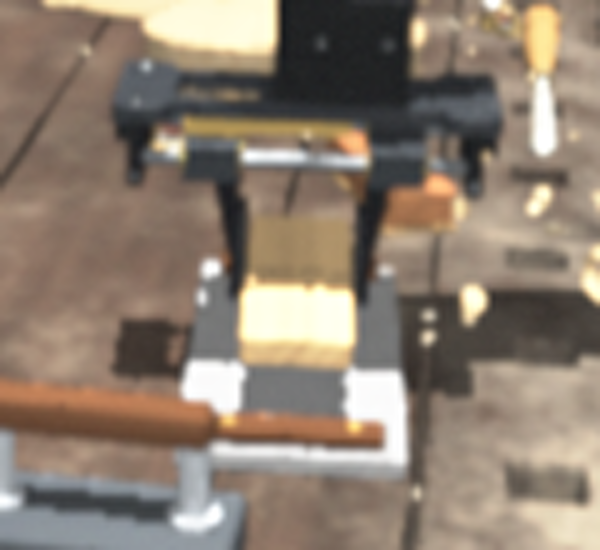

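```bash
python3 -c "
from h import *
g=(proj(box(469.7,-26.9,.078,54,160,40,56))-[210,190]+.5)*6-.5
print(g.round(0))
a=cv2.imread('pics/t7.png')[218:248,236:256]; print(a[10:14,:,2])
g=(proj(box(469.7,-26.9,.078,54,160,40,56),'side')-[240,150]+.5)*5-.5
print(g.round(0))
"
```

```text
[[202. 204.]
 [517. 187.]
 [523. 294.]
 [208. 310.]
 [201. 205.]
 [519. 188.]
 [525. 296.]
 [206. 313.]]
[[143 148 150 139 137 210 205 202 250 250 250 244 204 109 128 126 121  82
   98 131]
 [143 148 149 138 139 211 209 219 250 250 250 244 204 115 132 130 123  85
  100 133]
 [141 149 150 140 144 211 210 220 246 248 248 248 233 103 135 133 130 106
  100 135]
 [144 148 148 141 144 210 209 218 244 244 244 244 231 121 140 136 134 106
   91 138]]
[[238. 363.]
 [250. 239.]
 [348. 244.]
 [350. 369.]
 [239. 333.]
 [251. 213.]
 [349. 217.]
 [351. 339.]]
```

Request:
step_arm(commands=[[[0,0,0],[-0.6,-0.5,6],0.6],[[0,0,0],[-0.6,-0.5,14],0.6],[[0,0,0],[-0.6,-0.5,21],0.6],[[0,0,0],[-0.6,-0.5,25],0.6],[[0,0,0],[-0.6,-0.5,27],0.6],[[0,0,0],[-0.6,-0.5,27.6],0.6],[[0,0,0],[-0.6,-0.5,27.6],0.6],[[0,0,0],[-0.6,-0.5,27.6],0.6]])

```text
t: 13.65
ee_pos: [468.6, -25.9, -11.2]
ee_rot: [-3.139, -0.123, -0.0]
ft_force: [-0.4, 0.6, -1.2]
finger_gap: 53.9
```

```bash
python3 -c "
from h import *
go(469,-26.4,-12,.077)"
```

```text
t 13.65 pos [468.6 -25.9 -11.2] gap 53.9 F [-0.4  0.6 -1.2] j7 -0.15
jaw yaw 0.078 TURN [-0.   -0.01  0.08] SHIFT [0.4 0.5 0.8] dist 1.0
```

Request:
step_arm(commands=[[[0,0,0],[0.3,0.3,0.6],0.6],[[0,0,0],[0.3,0.3,0.8],0.6],[[0,0,0],[0.3,0.3,0.8],0.6],[[0,0,0],[0.3,0.3,0.8],0.2],[[0,0,0],[0.3,0.3,0.8],0.1],[[0,0,0],[0.3,0.3,0.8],0.1],[[0,0,0],[0.3,0.3,0.8],0],[[0,0,0],[0.3,0.3,0.8],0],[[0,0,0],[0.3,0.3,-10],0],[[0,0,0],[0.3,0.3,-30],0],[[0,0,0],[0.3,0.3,-60],0],[[0,0,0],[0.3,0.3,-75],0],[[0,0,0],[0.3,0.3,-75],0],[[0,0,0],[0.3,0.3,-75],0]])

```text
t: 14.82
ee_pos: [469.5, -26.4, 64.9]
ee_rot: [3.138, 0.123, 0.004]
ft_force: [-0.7, -0.3, -0.3]
finger_gap: 86.9
```

```bash
python3 -c "
from h import *
go(682,-6,40,.21)
print(cv2.__version__)
a=cv2.imread('pics/top1.png')
c=cv2.resize(a[150:174,252:278],None,fx=20,fy=20,interpolation=cv2.INTER_CUBIC);d=cv2.resize(a[220:244,144:170],None,fx=20,fy=20,interpolation=cv2.INTER_CUBIC)
h=np.hstack([c,d]);cv2.imwrite('pics/bl.png',cv2.resize(h,None,fx=.76,fy=.76))"
```

```text
t 14.82 pos [469.5 -26.4  64.9] gap 86.9 F [-0.7 -0.3 -0.3] j7 -0.05
jaw yaw 0.078 TURN [ 0.07 -0.12 -7.56] SHIFT [213.3  -3.8  25.4] dist 215.0
4.12.0
```

View pics/bl.png

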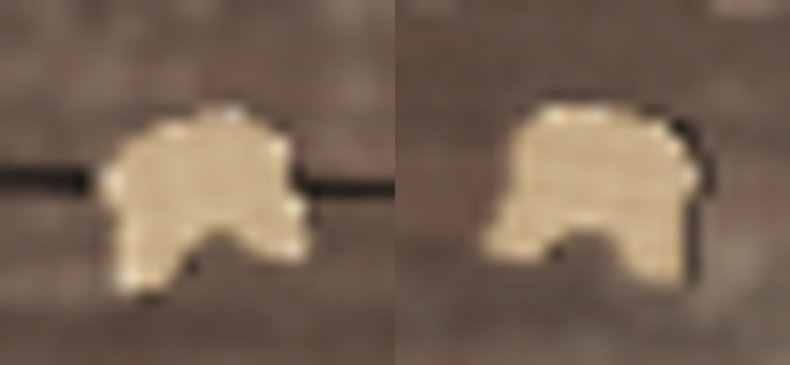

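```bash
cat > blank.py <<'E'
from h import *
def blank(a,cr,yaws,z,thr=140):
    s=12;u0,v0,w,h=cr
    c=cv2.resize(a[v0:v0+h,u0:u0+w],None,fx=s,fy=s,interpolation=cv2.INTER_CUBIC)
    m=((cv2.cvtColor(c,cv2.COLOR_BGR2HSV)[...,2]>thr)*255).astype(np.uint8)
    n,l,st,_=cv2.connectedComponentsWithStats(m);k=1+np.argmax(st[1:,4]);v,u=np.nonzero(l==k)
    P=unproj(np.c_[(u+.5)/s-.5+u0,(v+.5)/s-.5+v0],z)[:,:2]
    out=[]
    for yw in yaws:
        Q=P@rot(yw); lo,hi=Q.min(0),Q.max(0); out.append((yw,(rot(yw)@((lo+hi)/2)).round(1),(hi-lo).round(1)))
    return out
if __name__=="__main__":
    a=cv2.imread('pics/top1.png')
    for o in blank(a,(252,150,26,24),(.16,.19,.22,.25),7): print(1,o)
    for o in blank(a,(144,220,28,24),(-.22,-.18,-.14,-.1),7): print(2,o)
E
python3 blank.py
```

```text
1 (0.16, array([682.2,  -6.1]), array([36.2, 42.2]))
1 (0.19, array([682.4,  -5.8]), array([35.5, 42.4]))
1 (0.22, array([682.5,  -5.5]), array([34.9, 42.7]))
1 (0.25, array([682.1,  -5.3]), array([35.3, 42.8]))
2 (-0.22, array([455.4, 325.8]), array([35.6, 41.4]))
2 (-0.18, array([455.8, 326.2]), array([35. , 41.5]))
2 (-0.14, array([456.2, 326.7]), array([34.4, 41.5]))
2 (-0.1, array([456. , 326.9]), array([35. , 42.2]))
```

Request:
step_arm(commands=[[[0,0,-2],[15,0,0],0],[[0,0,-4],[50,-1,5],0.2],[[0,0,-6],[90,-2,20],0.3],[[0,0,-7.8],[130,-3,35],0.4],[[0,0,-7.8],[170,-3.5,50],0.4],[[0,0,-7.8],[200,-3.8,55],0.4],[[0,0,-7.8],[213,-3.8,55],0.4],[[0,0,-7.8],[213,-3.8,55],0.4],[[0,0,-7.8],[213,-3.8,55],0.4],[[0,0,-7.8],[213,-3.8,55],0.4],[[0,0,-7.8],[213,-3.8,55],0.4]])

```text
t: 15.73
ee_pos: [679.7, -6.1, 8.7]
ee_rot: [3.123, 0.336, -0.001]
ft_force: [-0.1, 0.8, 0.6]
finger_gap: 52.3
```

```bash
python3 -c "
from h import *
go(682.3,-5.7,-24.5,.215)
a=shot('top','pics/t8.png')
cv2.imwrite('pics/t8c.png',cv2.resize(a[140:280,210:330],None,fx=4.2,fy=4.2,interpolation=cv2.INTER_CUBIC))
a=shot('side','pics/s8.png')
cv2.imwrite('pics/s8c.png',cv2.resize(a[150:260,180:340],None,fx=5,fy=5,interpolation=cv2.INTER_CUBIC))"
```

```text
t 15.73 pos [679.7  -6.1   8.7] gap 52.3 F [-0.1  0.8  0.6] j7 -0.11
jaw yaw 0.214 TURN [ 0.02  0.04 -0.03] SHIFT [ 2.7  0.2 33.2] dist 33.0
```

View pics/t8c.png

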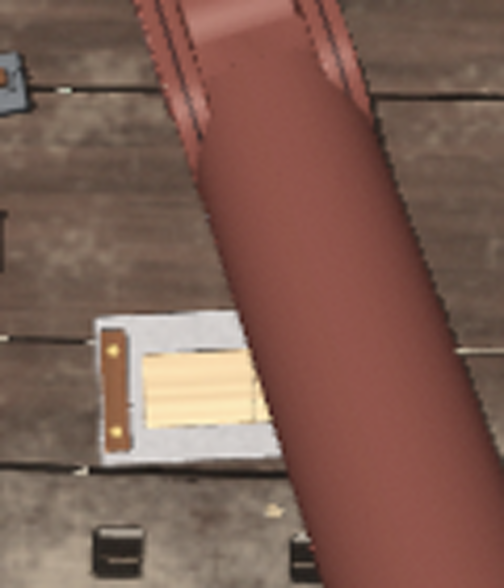

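View pics/s8c.png

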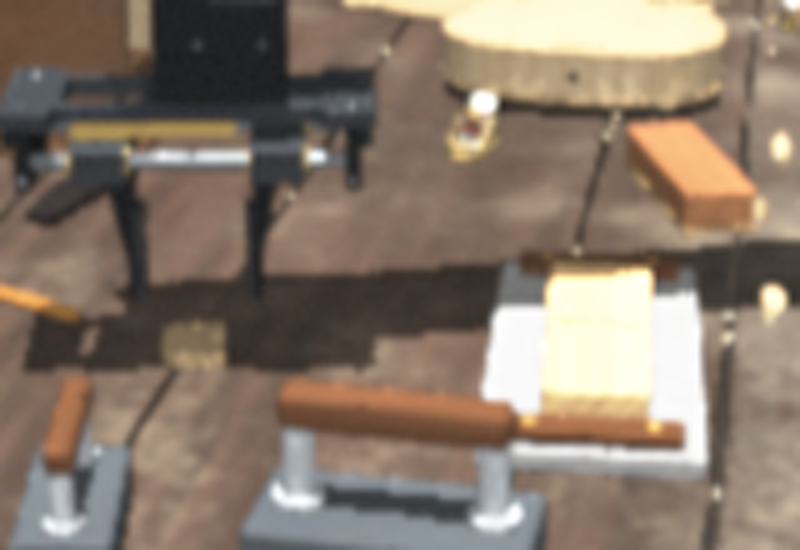

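Request:
step_arm(commands=[[[0,0,0],[2.5,0.2,12],0.4],[[0,0,0],[2.5,0.2,24],0.4],[[0,0,0],[2.5,0.2,31],0.4],[[0,0,0],[2.5,0.2,33],0.4],[[0,0,0],[2.5,0.2,33],0.4],[[0,0,0],[2.5,0.2,33],0.55],[[0,0,0],[2.5,0.2,33],0.65],[[0,0,0],[2.5,0.2,33],0.75],[[0,0,0],[2.5,0.2,33],0.8],[[0,0,0],[2.5,0.2,33],0.8],[[0,0,0],[2.5,0.2,33],0.8],[[0,0,0],[2.5,0.2,33],0.8]], grip_force=10)

```text
t: 16.83
ee_pos: [683.3, -5.5, -24.4]
ee_rot: [-3.124, -0.336, -0.0]
ft_force: [-0.1, -0.0, -0.5]
finger_gap: 33.0
```

```bash
python3 -c "
from h import *
go(682.3,-5.7,10,.215)"
```

```text
t 16.83 pos [683.3  -5.5 -24.4] gap 33.0 F [-0.1 -0.  -0.5] j7 -0.13
jaw yaw 0.214 TURN [-0.   -0.   -0.03] SHIFT [ -1.    0.  -34.4] dist 34.0
```

Request:
step_arm(commands=[[[0,0,0],[0,0,-5],0.8],[[0,0,0],[0,0,-18],0.8],[[0,0,0],[0,0,-34],0.8],[[0,0,0],[0,0,-45],0.8],[[0,0,0],[0,0,-50],0.8],[[0,0,0],[0,0,-50],0.8],[[0,0,0],[0,0,-50],0.8]])

```text
t: 17.42
ee_pos: [683.5, -5.5, 26.2]
ee_rot: [3.123, 0.336, 0.001]
ft_force: [-0.0, -0.6, -0.4]
finger_gap: 33.0
```

```bash
python3 -c "
from h import *
go(471.9,-64.1,25,.077)"
```

```text
t 17.42 pos [683.5  -5.5  26.2] gap 33.0 F [-0.  -0.6 -0.4] j7 -0.11
jaw yaw 0.214 TURN [ 0.02 -0.05  7.87] SHIFT [-219.2   12.2    1. ] dist 220.0
```

Request:
step_arm(commands=[[[0,0,1],[-12,1,0],0.8],[[0,0,2],[-36,2,0],0.8],[[0,0,3],[-66,4,0],0.8],[[0,0,4],[-98,6,0],0.8],[[0,0,5],[-130,7,0],0.8],[[0,0,6],[-160,9,0],0.8],[[0,0,7],[-190,11,0],0.8],[[0,0,7.8],[-210,12,0],0.8],[[0,0,7.8],[-219,12.2,0],0.8],[[0,0,7.8],[-219,12.2,0],0.8],[[0,0,7.8],[-219,12.2,0],0.8],[[0,0,7.8],[-219,12.2,0],0.8],[[0,0,7.8],[-219,12.2,0],0.8],[[0,0,7.8],[-219,12.2,0],0.8]])

```text
t: 18.58
ee_pos: [472.8, -63.2, 25.6]
ee_rot: [-3.138, -0.125, -0.001]
ft_force: [-0.7, -0.4, -0.0]
finger_gap: 32.7
```

```bash
python3 -c "
from h import *
go(471.9,-64.1,3.6,.077)
a=shot('side','pics/s9.png')
cv2.imwrite('pics/s9c.png',cv2.resize(a[150:260,230:360],None,fx=5,fy=5,interpolation=cv2.INTER_CUBIC))"
```

```text
t 18.58 pos [472.8 -63.2  25.6] gap 32.7 F [-0.7 -0.4 -0. ] j7 -0.03
jaw yaw 0.079 TURN [-0.05 -0.02  0.14] SHIFT [-1.   0.8 22. ] dist 22.0
```

View pics/s9c.png

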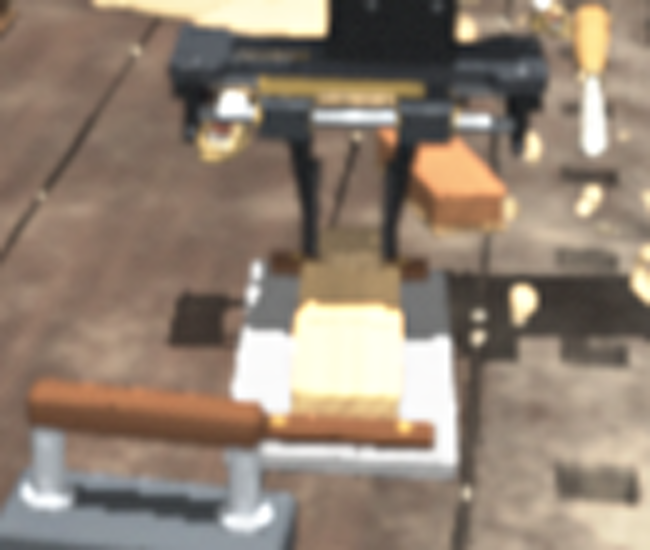

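Request:
step_arm(commands=[[[0,0,0.1],[-0.8,0.7,6],0.8],[[0,0,0.1],[-0.8,0.7,14],0.8],[[0,0,0.1],[-0.8,0.7,19],0.8],[[0,0,0.1],[-0.8,0.7,21],0.8],[[0,0,0.1],[-0.8,0.7,21.5],0.8],[[0,0,0.1],[-0.8,0.7,21.5],0.8],[[0,0,0.1],[-0.8,0.7,21.5],0.8]])

```text
t: 19.22
ee_pos: [471.3, -64.7, 4.2]
ee_rot: [-3.139, -0.12, -0.0]
ft_force: [0.3, 0.3, 0.5]
finger_gap: 32.5
```

```bash
python3 -c "
from h import *
go(471.9,-64.1,3.6,.077)"
```

```text
t 19.22 pos [471.3 -64.7   4.2] gap 32.5 F [0.3 0.3 0.5] j7 -0.05
jaw yaw 0.077 TURN [-0.   -0.01 -0.03] SHIFT [ 0.7 -0.6  0.6] dist 1.0
```

Request:
step_arm(commands=[[[0,0,0],[0.6,-0.5,0.5],0.8],[[0,0,0],[0.6,-0.5,0.5],0.8],[[0,0,0],[0.6,-0.5,0.5],0.5],[[0,0,0],[0.6,-0.5,0.5],0.4],[[0,0,0],[0.6,-0.5,0.5],0.4],[[0,0,0],[0.6,-0.5,0.5],0.4],[[0,0,0],[0.6,-0.5,-8],0.4],[[0,0,0],[0.6,-0.5,-25],0.4],[[0,0,0],[0.6,-0.5,-55],0.4],[[0,0,0],[0.6,-0.5,-85],0.4],[[0,0,0],[0.6,-0.5,-95],0.4],[[0,0,0],[0.6,-0.5,-95],0.4],[[0,0,0],[0.6,-0.5,-95],0.4]])

```text
t: 20.3
ee_pos: [472.0, -64.4, 99.6]
ee_rot: [3.138, 0.12, 0.002]
ft_force: [0.3, -0.1, 0.4]
finger_gap: 52.1
```

```bash
python3 -c "
from h import *
go(456,326.6,95,-.145)"
```

```text
t 20.3 pos [472.  -64.4  99.6] gap 52.1 F [ 0.3 -0.1  0.4] j7 0.05
jaw yaw 0.076 TURN [ 0.04 -0.07 12.68] SHIFT [  13.8 -391.1    4.3] dist 391.0
```

Request:
step_arm(commands=[[[0,0,1],[0,-15,0],0.4],[[0,0,2],[2,-50,0],0.4],[[0,0,4],[3,-90,0],0.4],[[0,0,5],[4,-130,0],0.4],[[0,0,6],[6,-170,0],0.4],[[0,0,8],[7,-210,0],0.4],[[0,0,9],[9,-250,0],0.4],[[0,0,10],[10,-290,0],0.4],[[0,0,11],[12,-330,0],0.4],[[0,0,12],[13,-360,10],0.4],[[0,0,12.7],[13.8,-380,35],0.4],[[0,0,12.7],[13.8,-391,70],0.4],[[0,0,12.7],[13.8,-391,90],0.4],[[0,0,12.7],[13.8,-391,90],0.4],[[0,0,12.7],[13.8,-391,90],0.4],[[0,0,12.7],[13.8,-391,90],0.4]])

```text
t: 21.63
ee_pos: [455.8, 326.7, 9.8]
ee_rot: [-3.133, 0.228, 0.0]
ft_force: [0.3, 0.5, 0.2]
finger_gap: 52.1
```

```bash
python3 -c "
from h import *
go(456,326.6,-24.5,-.145)
a=shot('top','pics/t10.png')
cv2.imwrite('pics/t10c.png',cv2.resize(a[195:265,222:318],None,fx=8,fy=8,interpolation=cv2.INTER_CUBIC))
a=shot('side','pics/s10.png')
cv2.imwrite('pics/s10c.png',cv2.resize(a[190:340,230:360],None,fx=4,fy=4,interpolation=cv2.INTER_CUBIC))"
```

```text
t 21.63 pos [455.8 326.7   9.8] gap 52.1 F [0.3 0.5 0.2] j7 -1.17
jaw yaw -0.145 TURN [-0.02  0.   -0.03] SHIFT [ 0.2  0.1 34.3] dist 34.0
```

View pics/t10c.png

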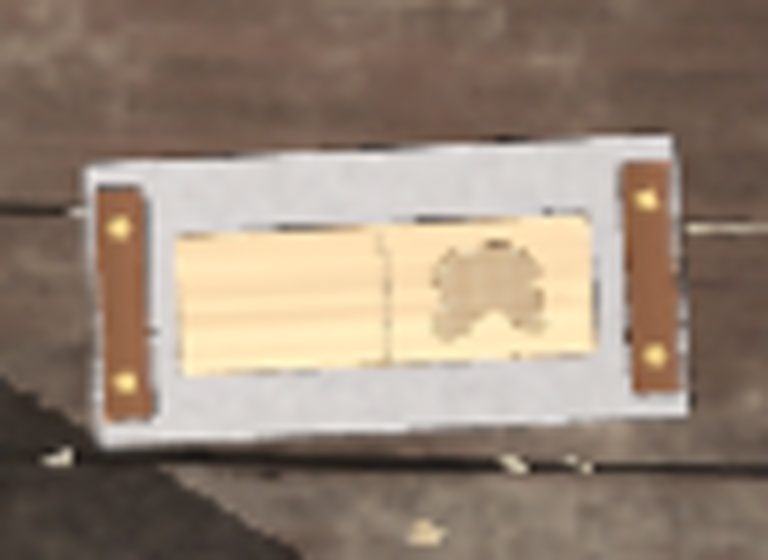

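View pics/s10c.png

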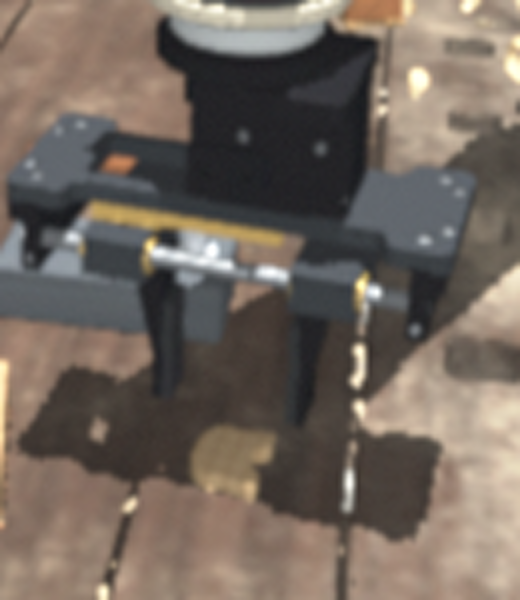

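Request:
step_arm(commands=[[[0,0,0],[0,0,12],0.4],[[0,0,0],[0,0,24],0.4],[[0,0,0],[0,0,32],0.4],[[0,0,0],[0,0,34],0.4],[[0,0,0],[0,0,34],0.4],[[0,0,0],[0,0,34],0.55],[[0,0,0],[0,0,34],0.65],[[0,0,0],[0,0,34],0.75],[[0,0,0],[0,0,34],0.8],[[0,0,0],[0,0,34],0.8],[[0,0,0],[0,0,34],0.8],[[0,0,0],[0,0,34],0.8]], grip_force=10)

```text
t: 22.73
ee_pos: [455.6, 326.7, -24.8]
ee_rot: [-3.133, 0.228, -0.0]
ft_force: [0.2, 0.2, 0.2]
finger_gap: 32.6
```

Request:
step_arm(commands=[[[0,0,0],[0,0,-5],0.8],[[0,0,0],[0,0,-20],0.8],[[0,0,0],[0,0,-45],0.8],[[0,0,0],[0,0,-75],0.8],[[0,0,0],[0,0,-105],0.8],[[0,0,0],[0,0,-118],0.8],[[0,0,0],[0,0,-120],0.8],[[0,0,0],[0,0,-120],0.8]])

```text
t: 23.4
ee_pos: [456.1, 326.9, 96.3]
ee_rot: [-3.133, 0.228, -0.003]
ft_force: [-0.2, -0.6, -1.2]
finger_gap: 32.5
```

```bash
python3 -c "
from h import *
go(466.1,11.7,95,.077)"
```

```text
t 23.4 pos [456.1 326.9  96.3] gap 32.5 F [-0.2 -0.6 -1.2] j7 -1.09
jaw yaw -0.145 TURN [ -0.04  -0.12 -12.74] SHIFT [ 55.5 310.5   1.2] dist 315.0
```

Request:
step_arm(commands=[[[0,0,-1],[2,12,0],0.8],[[0,0,-2],[7,40,0],0.8],[[0,0,-4],[13,75,0],0.8],[[0,0,-5],[20,110,0],0.8],[[0,0,-6],[26,145,0],0.8],[[0,0,-8],[32,180,0],0.8],[[0,0,-9],[38,215,0],0.8],[[0,0,-10],[45,250,5],0.8],[[0,0,-11],[50,280,20],0.8],[[0,0,-12],[54,302,45],0.8],[[0,0,-12.7],[55.5,310.5,65],0.8],[[0,0,-12.7],[55.5,310.5,70],0.8],[[0,0,-12.7],[55.5,310.5,70],0.8],[[0,0,-12.7],[55.5,310.5,70],0.8],[[0,0,-12.7],[55.5,310.5,70],0.8],[[0,0,-12.7],[55.5,310.5,70],0.8]])

```text
t: 24.73
ee_pos: [466.4, 12.7, 26.1]
ee_rot: [-3.139, -0.123, -0.003]
ft_force: [0.2, 0.0, -0.7]
finger_gap: 32.7
```

```bash
python3 -c "
from h import *
go(466.1,11.7,3.3,.077)
a=shot('side','pics/s11.png')
cv2.imwrite('pics/s11c.png',cv2.resize(a[150:260,230:360],None,fx=5,fy=5,interpolation=cv2.INTER_CUBIC))"
```

```text
t 24.73 pos [466.4  12.7  26.1] gap 32.7 F [ 0.2  0.  -0.7] j7 -0.21
jaw yaw 0.078 TURN [ 0.   -0.09  0.07] SHIFT [-0.4  0.9 22.8] dist 23.0
```

View pics/s11c.png

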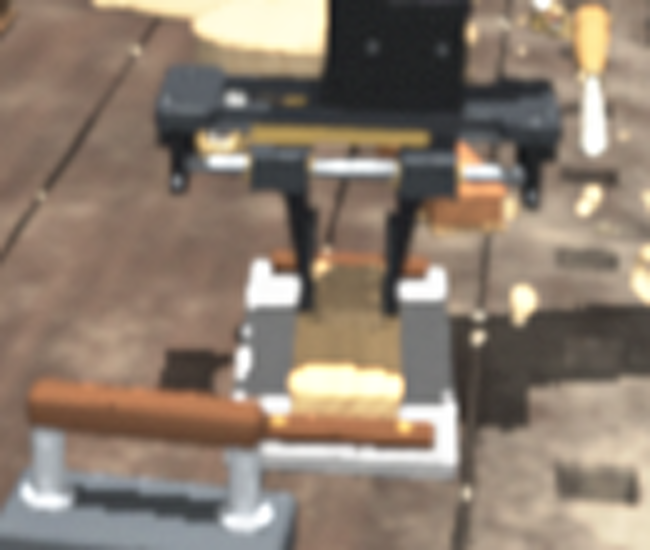

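Request:
step_arm(commands=[[[0,0,0.1],[0,0.2,6],0.8],[[0,0,0.1],[-0.2,0.4,14],0.8],[[0,0,0.1],[-0.2,0.5,19],0.8],[[0,0,0.1],[-0.2,0.5,21.5],0.8],[[0,0,0.1],[-0.2,0.5,22],0.8],[[0,0,0.1],[-0.2,0.5,22],0.8],[[0,0,0.1],[-0.2,0.5,22],0.8]])

```text
t: 25.37
ee_pos: [465.3, 11.0, 2.9]
ee_rot: [-3.139, -0.118, 0.0]
ft_force: [-0.7, -0.7, 1.2]
finger_gap: 32.3
```

```bash
python3 -c "
from h import *
go(466.1,11.7,3.3,.077)"
```

```text
t 25.37 pos [465.3  11.    2.9] gap 32.3 F [-0.7 -0.7  1.2] j7 -0.24
jaw yaw 0.075 TURN [-0.02  0.01 -0.12] SHIFT [ 0.8 -0.6 -0.4] dist 1.0
```

Correct slightly, release, lift; then over to the upper caul.

Request:
step_arm(commands=[[[0,0,-0.1],[0.7,-0.6,-0.3],0.8],[[0,0,-0.1],[0.7,-0.6,0],0.8],[[0,0,-0.1],[0.7,-0.6,0],0.8],[[0,0,-0.1],[0.7,-0.6,0],0.5],[[0,0,-0.1],[0.7,-0.6,0],0.4],[[0,0,-0.1],[0.7,-0.6,0],0.4],[[0,0,-0.1],[0.7,-0.6,0],0.4],[[0,0,-0.1],[0.7,-0.6,-8],0.3],[[0,0,-0.1],[0.7,-0.6,-25],0.2],[[0,0,-0.1],[0.7,-0.6,-50],0.1],[[0,0,-0.1],[0.7,-0.6,-60],0.1],[[0,0,-0.1],[0.7,-0.6,-60],0.1],[[0,0,-0.1],[0.7,-0.6,-60],0.1]])

```text
t: 26.45
ee_pos: [466.5, 11.3, 63.6]
ee_rot: [3.138, 0.12, 0.002]
ft_force: [0.3, 0.2, -0.1]
finger_gap: 76.6
```

```bash
python3 -c "
from h import *
go(434.4,-293.5,30,.372)"
```

```text
t 26.45 pos [466.5  11.3  63.6] gap 76.6 F [ 0.3  0.2 -0.1] j7 -0.16
jaw yaw 0.076 TURN [  0.06  -0.07 -16.95] SHIFT [-55.3 301.4  33.8] dist 308.0
```

Request:
step_arm(commands=[[[0,0,-2],[-3,15,0],0.1],[[0,0,-4],[-9,50,0],0.1],[[0,0,-6],[-16,90,0],0.1],[[0,0,-8],[-24,130,0],0.1],[[0,0,-10],[-31,170,0],0.1],[[0,0,-12],[-38,210,0],0.1],[[0,0,-14],[-46,250,5],0.1],[[0,0,-16],[-52,285,15],0.1],[[0,0,-17],[-55.3,301.4,30],0.1],[[0,0,-17],[-55.3,301.4,32],0.1],[[0,0,-17],[-55.3,301.4,32],0.1],[[0,0,-17],[-55.3,301.4,32],0.1],[[0,0,-17],[-55.3,301.4,32],0.1]])

```text
t: 27.53
ee_pos: [434.6, -291.6, 31.3]
ee_rot: [-3.086, -0.586, -0.0]
ft_force: [-0.6, -0.5, -1.3]
finger_gap: 78.3
```

```bash
python3 -c "
from h import *
go(434.4,-293.5,-22.3,.372)
a=shot('top','pics/t12.png')
cv2.imwrite('pics/t12c.png',cv2.resize(a[195:265,222:318],None,fx=8,fy=8,interpolation=cv2.INTER_CUBIC))
a=shot('side','pics/s12.png')
cv2.imwrite('pics/s12c.png',cv2.resize(a[130:240,250:370],None,fx=5,fy=5,interpolation=cv2.INTER_CUBIC))"
```

```text
t 27.53 pos [ 434.6 -291.6   31.3] gap 78.3 F [-0.6 -0.5 -1.3] j7 0.71
jaw yaw 0.375 TURN [-0.02 -0.02  0.18] SHIFT [-0.9  1.7 53.6] dist 54.0
```

View pics/t12c.png

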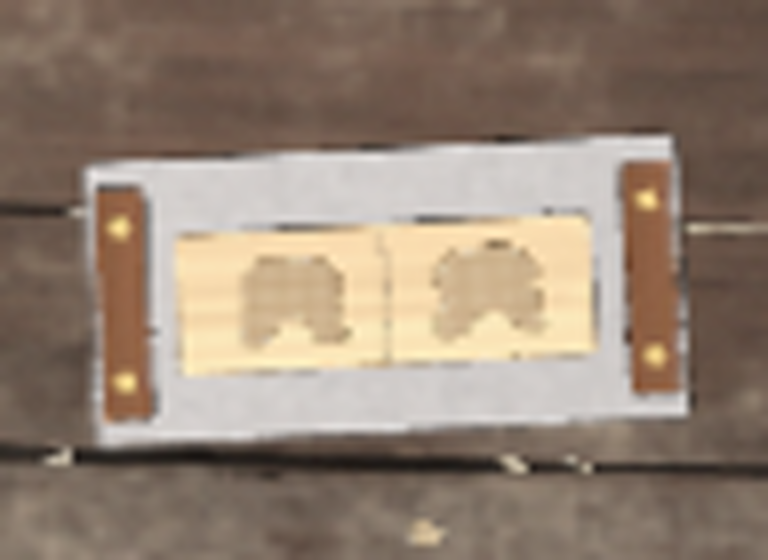

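View pics/s12c.png

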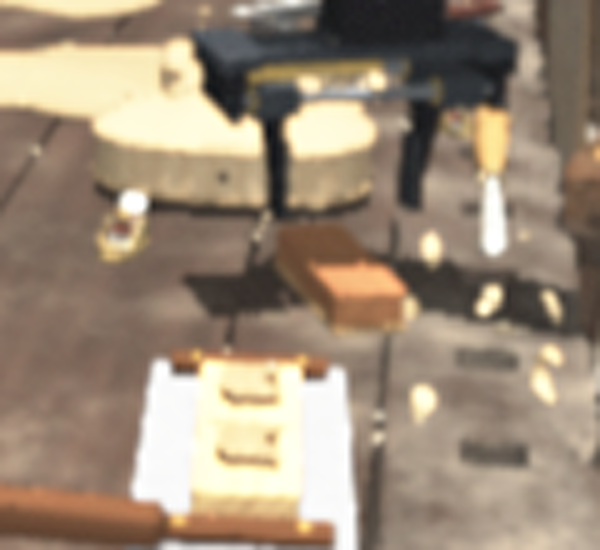

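```bash
python3 - <<'E'
from h import *
a=cv2.imread('pics/t12.png');s=12;u0,v0,w,h=240,218,64,30
c=cv2.resize(a[v0:v0+h,u0:u0+w],None,fx=s,fy=s,interpolation=cv2.INTER_CUBIC)
cv2.imwrite('pics/t12d.png',c)
V=c[...,2].astype(int)
# caul fit
m=((V>225)*255).astype(np.uint8);m=cv2.morphologyEx(m,cv2.MORPH_CLOSE,np.ones((60,60)))
m=cv2.morphologyEx(m,cv2.MORPH_OPEN,np.ones((20,20)))
print(fitbox(m,u0,v0,s,(469,-26,.077),54,160,12,28)[:2])
m=((V<222)&(V>120)).astype(np.uint8);m[:, :]=m
n,l,st,ce=cv2.connectedComponentsWithStats(cv2.morphologyEx(m,cv2.MORPH_OPEN,np.ones((12,12))))
for k in range(1,n):
    if 8000<st[k,4]<60000:
        v,u=np.nonzero(l==k);P=unproj(np.c_[(u+.5)/s-.5+u0,(v+.5)/s-.5+v0],36.5)[:,:2]
        Q=(P-[469,-26.2])@rot(.077); print(st[k],"lo",Q.min(0).round(1),"hi",Q.max(0).round(1),"mid",((Q.min(0)+Q.max(0))/2).round(1))
        cs,_=cv2.findContours((l==k).astype(np.uint8),cv2.RETR_EXTERNAL,cv2.CHAIN_APPROX_NONE);cv2.drawContours(c,cs,-1,(255,0,0),1)
cv2.imwrite('pics/t12d.png',c)
E
```

```text
(array([ 4.66923191e+02, -2.62694353e+01,  8.05453187e-02]), np.float64(0.20885118768883418))
[  432    82   170   153 18076] lo [-19.1 -60.6] hi [ 18.5 -17.7] mid [ -0.3 -39.2]
[  148   108   164   138 17159] lo [-18.5  13.7] hi [16.5 55. ] mid [-1.  34.3]
```

View pics/t12d.png

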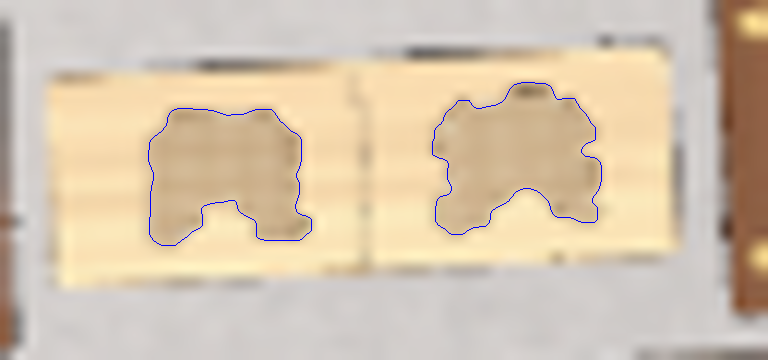

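```bash
python3 -c "
from h import *
go(466.1,11.7,31,.077)"
```

```text
t 27.63 pos [ 434.7 -292.1   31.6] gap 78.7 F [0.5 0.2 0.4] j7 0.71
jaw yaw 0.375 TURN [ 0.03 -0.03 17.08] SHIFT [ 140.6 -271.2    0.5] dist 305.0
```

Request:
step_arm(commands=[[[0,0,1],[8,-15,0],0.2],[[0,0,3],[26,-50,0],0.3],[[0,0,5],[46,-90,0],0.4],[[0,0,8],[67,-130,0],0.4],[[0,0,10],[88,-170,0],0.4],[[0,0,13],[109,-210,0],0.4],[[0,0,15],[126,-243,0],0.4],[[0,0,17.1],[136,-262,0],0.4],[[0,0,17.1],[140.6,-271.2,0],0.4],[[0,0,17.1],[140.6,-271.2,0],0.4],[[0,0,17.1],[140.6,-271.2,0],0.4],[[0,0,17.1],[140.6,-271.2,0],0.4],[[0,0,17.1],[140.6,-271.2,0],0.4],[[0,0,17.1],[140.6,-271.2,0],0.4]])

```text
t: 28.8
ee_pos: [466.0, 9.4, 31.1]
ee_rot: [3.139, 0.114, -0.0]
ft_force: [1.0, 0.0, 0.4]
finger_gap: 52.1
```

```bash
python3 -c "
from h import *
go(466.1,10.2,3.6,.077)"
```

```text
t 28.8 pos [466.    9.4  31.1] gap 52.1 F [1.  0.  0.4] j7 -0.19
jaw yaw 0.073 TURN [ 0.02  0.   -0.24] SHIFT [ 0.2 -0.8 27.5] dist 28.0
```

Request:
step_arm(commands=[[[0,0,-0.2],[0.2,0,10],0.4],[[0,0,-0.2],[0.2,0,20],0.4],[[0,0,-0.2],[0.2,0,26],0.4],[[0,0,-0.2],[0.2,0,27.3],0.4],[[0,0,-0.2],[0.2,0,27.3],0.5],[[0,0,-0.2],[0.2,0,27.3],0.6],[[0,0,-0.2],[0.2,0,27.3],0.7],[[0,0,-0.2],[0.2,0,27.3],0.8],[[0,0,-0.2],[0.2,0,27.3],0.8],[[0,0,-0.2],[0.2,0,27.3],0.8],[[0,0,-0.2],[0.2,0,27.3],0.8]])

```text
t: 29.72
ee_pos: [466.5, 10.7, 4.1]
ee_rot: [3.139, 0.123, 0.001]
ft_force: [-0.3, 0.8, 2.0]
finger_gap: 32.8
```

Request:
step_arm(commands=[[[0,0,0],[0,0,-3],0.8],[[0,0,0],[0,-1.8,-3],0.8],[[0,0,0],[0,-3.7,-3],0.8],[[0,0,0],[0,-3.7,-3],0.8],[[0,0,0],[0,-3.7,-1],0.8],[[0,0,0],[0,-3.7,0],0.8],[[0,0,0],[0,-3.7,0],0.8]])

```text
t: 30.3
ee_pos: [465.9, 14.4, 3.8]
ee_rot: [3.139, 0.123, -0.0]
ft_force: [-0.8, 1.1, 2.4]
finger_gap: 32.5
```

```bash
python3 -c "
from h import *
go(466.1,11.7,3.6,.077)"
```

```text
t 30.3 pos [465.9  14.4   3.8] gap 32.5 F [-0.8  1.1  2.4] j7 -0.24
jaw yaw 0.078 TURN [0.   0.01 0.08] SHIFT [-0.   2.7  0.2] dist 3.0
```

Moved 3.7 mm. Release, lift, back to the upper caul.

Request:
step_arm(commands=[[[0,0,0],[0,0,0],0.5],[[0,0,0],[0,0,0],0.4],[[0,0,0],[0,0,0],0.4],[[0,0,0],[0,0,0],0.4],[[0,0,0],[0,0,-8],0.3],[[0,0,0],[0,0,-25],0.2],[[0,0,0],[0,0,-45],0.1],[[0,0,0],[0,0,-55],0.1],[[0,0,0],[0,0,-55],0.1],[[0,0,0],[0,0,-55],0.1]])

```text
t: 31.13
ee_pos: [466.3, 14.0, 59.1]
ee_rot: [3.138, 0.122, 0.002]
ft_force: [-0.5, -1.0, -0.7]
finger_gap: 76.7
```

```bash
python3 -c "
from h import *
go(434.4,-293.5,25,.372)"
```

```text
t 31.13 pos [466.3  14.   59.1] gap 76.7 F [-0.5 -1.  -0.7] j7 -0.16
jaw yaw 0.078 TURN [  0.05  -0.06 -16.85] SHIFT [-55.8 304.1  34.3] dist 311.0
```

Request:
step_arm(commands=[[[0,0,-2],[-3,15,0],0.1],[[0,0,-4],[-9,50,0],0.1],[[0,0,-6],[-16,90,0],0.1],[[0,0,-8],[-24,130,0],0.1],[[0,0,-10],[-31,170,0],0.1],[[0,0,-12],[-38,210,0],0.1],[[0,0,-14],[-46,250,5],0.1],[[0,0,-16],[-52,285,15],0.1],[[0,0,-16.8],[-55.8,305,30],0.1],[[0,0,-16.8],[-55.8,305,34],0.1],[[0,0,-16.8],[-55.8,305,34],0.1],[[0,0,-16.8],[-55.8,305,34],0.1],[[0,0,-16.8],[-55.8,305,34],0.1],[[0,0,-16.8],[-55.8,305,34],0.1]])

```text
t: 32.3
ee_pos: [434.9, -292.9, 25.3]
ee_rot: [3.087, 0.583, 0.001]
ft_force: [0.2, 0.0, 0.6]
finger_gap: 78.2
```

```bash
python3 - <<'E'
from h import *
go(434.4,-293.5,-21.3,.372)
a=shot('top','pics/t13.png');s=12;u0,v0,w,h=240,218,64,30
c=cv2.resize(a[v0:v0+h,u0:u0+w],None,fx=s,fy=s,interpolation=cv2.INTER_CUBIC)
V=c[...,2].astype(int)
m=((V<222)&(V>120)).astype(np.uint8)
n,l,st,ce=cv2.connectedComponentsWithStats(cv2.morphologyEx(m,cv2.MORPH_OPEN,np.ones((12,12))))
for k in range(1,n):
    if 8000<st[k,4]<60000:
        v,u=np.nonzero(l==k);P=unproj(np.c_[(u+.5)/s-.5+u0,(v+.5)/s-.5+v0],36.5)[:,:2]
        Q=(P-[469,-26.2])@rot(.077); print(st[k],"mid",((Q.min(0)+Q.max(0))/2).round(1))
        cs,_=cv2.findContours((l==k).astype(np.uint8),cv2.RETR_EXTERNAL,cv2.CHAIN_APPROX_NONE);cv2.drawContours(c,cs,-1,(255,0,0),1)
cv2.imwrite('pics/t13d.png',c)
E
```

```text
t 32.3 pos [ 434.9 -292.9   25.3] gap 78.2 F [0.2 0.  0.6] j7 0.72
jaw yaw 0.373 TURN [ 0.03 -0.02  0.08] SHIFT [-0.6  0.4 46.6] dist 47.0
[  432    82   170   153 18116] mid [ -0.3 -39.2]
[  125   108   165   138 17146] mid [-0.8 39.8]
```

View pics/t13d.png

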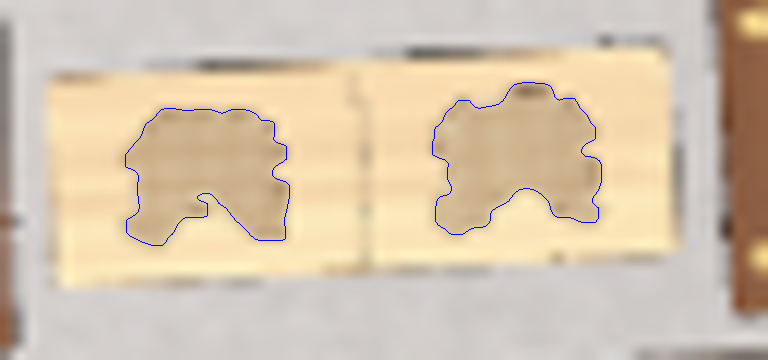

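Request:
step_arm(commands=[[[0,0,0],[-0.4,0.3,15],0.1],[[0,0,0],[-0.4,0.3,32],0.1],[[0,0,0],[-0.4,0.3,43],0.2],[[0,0,0],[-0.4,0.3,46.5],0.3],[[0,0,0],[-0.4,0.3,46.5],0.4],[[0,0,0],[-0.4,0.3,46.5],0.5],[[0,0,0],[-0.4,0.3,46.5],0.65],[[0,0,0],[-0.4,0.3,46.5],0.65],[[0,0,0],[-0.4,0.3,46.5],0.65],[[0,0,0],[-0.4,0.3,46.5],0.65],[[0,0,0],[-0.4,0.3,46.5],0.65],[[0,0,0],[-0.4,0.3,46.5],0.65],[[0,0,0],[-0.4,0.3,46.5],0.65]], grip_force=25)

```text
t: 33.43
ee_pos: [434.6, -294.8, -20.9]
ee_rot: [3.087, 0.58, 0.001]
ft_force: [-0.5, 0.7, 5.7]
finger_gap: 45.9
```

```bash
python3 -c "
from h import *
go(434.4,-293.5,-20,.372)"
```

```text
t 33.43 pos [ 434.6 -294.8  -20.9] gap 45.9 F [-0.5  0.7  5.7] j7 0.67
jaw yaw 0.372 TURN [ 0.07 -0.04 -0.03] SHIFT [ 0.3 -1.3 -0.9] dist 2.0
```

Request:
step_arm(commands=[[[0,0,0],[0,0,-5],0.65],[[0,0,0],[0,0,-15],0.65],[[0,0,0],[0,0,-30],0.65],[[0,0,0],[0,0,-48],0.65],[[0,0,0],[0,0,-60],0.65],[[0,0,0],[0,0,-63],0.65],[[0,0,0],[0,0,-63],0.65],[[0,0,0],[0,0,-63],0.65]])

```text
t: 34.1
ee_pos: [433.5, -294.5, 41.0]
ee_rot: [-3.088, -0.58, 0.001]
ft_force: [0.3, -0.1, -1.0]
finger_gap: 45.7
```

```bash
python3 -c "
from h import *
go(469.1,-27.5,41,.077)"
```

```text
t 34.1 pos [ 433.5 -294.5   41. ] gap 45.7 F [ 0.3 -0.1 -1. ] j7 0.73
jaw yaw 0.371 TURN [-0.    0.02 16.86] SHIFT [ 130.  -235.9   -0. ] dist 269.0
```

Request:
step_arm(commands=[[[0,0,1],[6,-10,0],0.65],[[0,0,2],[17,-30,0],0.65],[[0,0,4],[33,-60,0],0.65],[[0,0,6],[50,-90,0],0.65],[[0,0,8],[66,-120,0],0.65],[[0,0,10],[83,-150,0],0.65],[[0,0,12],[99,-180,0],0.65],[[0,0,14],[114,-206,0],0.65],[[0,0,16],[124,-226,0],0.65],[[0,0,16.9],[129,-234,0],0.65],[[0,0,16.9],[129.5,-235.5,0],0.65],[[0,0,16.9],[129.5,-235.5,0],0.65],[[0,0,16.9],[129.5,-235.5,0],0.65],[[0,0,16.9],[129.5,-235.5,0],0.65],[[0,0,16.9],[129.5,-235.5,0],0.65],[[0,0,16.9],[129.5,-235.5,0],0.65]])

```text
t: 35.43
ee_pos: [469.0, -28.9, 41.2]
ee_rot: [3.139, 0.118, -0.0]
ft_force: [0.8, 0.1, -1.9]
finger_gap: 45.9
```

```bash
python3 -c "
from h import *
go(469.1,-27.5,16.5,.077)
from plant import r
p=r.state()['ee_pos']; zb=p[2]+26.3-5.4; print(zb)
a=shot('top','pics/t14.png')
B=box(p[0]-.1,p[1]+1.3,.077,46,130,zb,zb+28)
overlay(a,222,195,96,70,8,[B],'pics/t14c.png')
a=shot('side','pics/s14.png')
overlay(a,240,150,110,100,6,[B],'pics/s14c.png','side')"
```

```text
t 35.43 pos [469.  -28.9  41.2] gap 45.9 F [ 0.8  0.1 -1.9] j7 -0.09
jaw yaw 0.075 TURN [ 0.    0.01 -0.1 ] SHIFT [ 0.2 -1.4 24.7] dist 25.0
62.12263077270517
```

View pics/t14c.png

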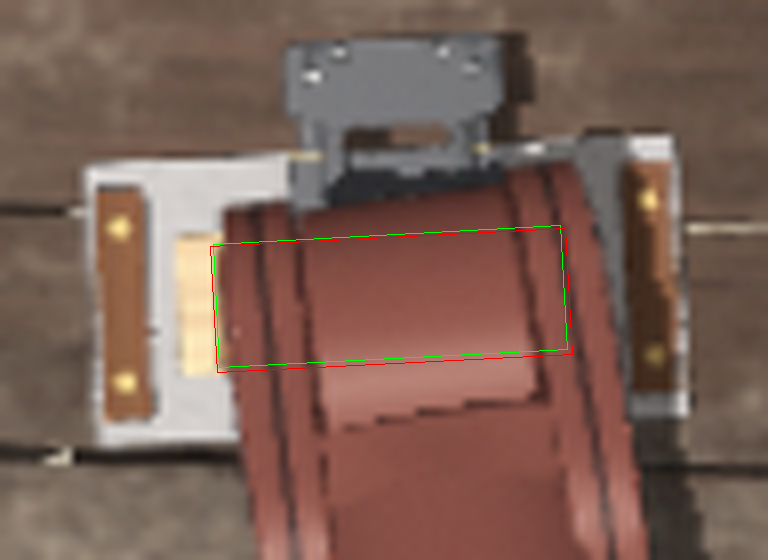

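View pics/s14c.png

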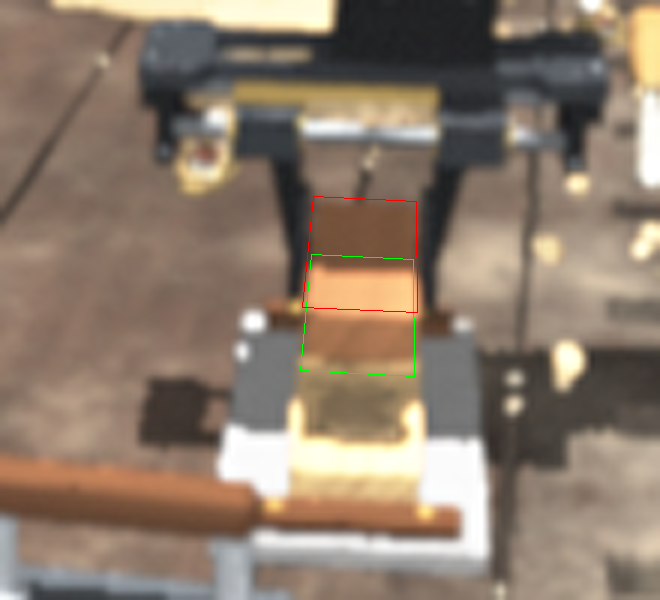

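```bash
python3 -c "
from h import *
a=cv2.imread('pics/t14.png')
cv2.imwrite('pics/t14d.png',cv2.resize(a[215:250,236:262],None,fx=16,fy=16,interpolation=cv2.INTER_NEAREST))
a=cv2.imread('pics/s14.png')
cv2.imwrite('pics/s14d.png',cv2.resize(a[175:240,270:330],None,fx=9,fy=9,interpolation=cv2.INTER_CUBIC))"
```

```text
(no output)
```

View pics/t14d.png

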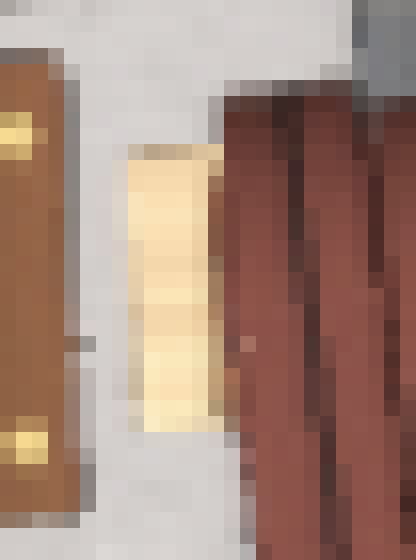

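View pics/s14d.png

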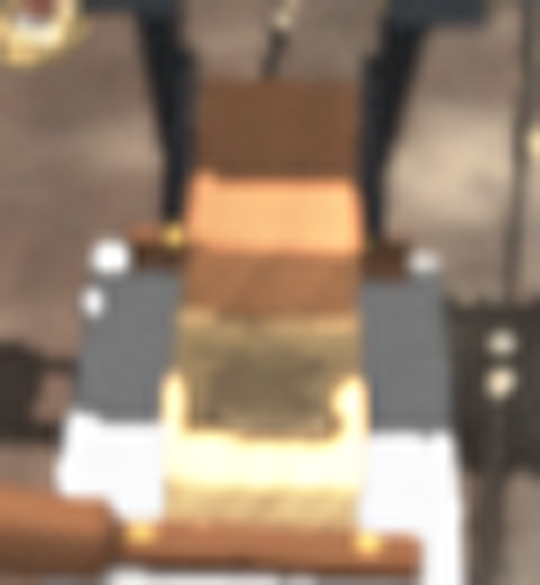

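Request:
step_arm(commands=[[[0,0,-0.1],[0.1,-1,4],0.65],[[0,0,-0.1],[0.1,-2.6,11],0.65],[[0,0,-0.1],[0.1,-2.6,18],0.65],[[0,0,-0.1],[0.1,-2.6,22],0.65],[[0,0,-0.1],[0.1,-2.6,23.5],0.65],[[0,0,-0.1],[0.1,-2.6,24],0.65],[[0,0,-0.1],[0.1,-2.6,24],0.65],[[0,0,-0.1],[0.1,-2.6,24],0.65]])

```text
t: 36.2
ee_pos: [469.1, -25.4, 17.4]
ee_rot: [-3.139, -0.123, -0.0]
ft_force: [0.4, 0.1, -1.2]
finger_gap: 45.8
```

```bash
python3 -c "
from h import *
go(469.1,-26.2,16,.077)"
```

```text
t 36.2 pos [469.1 -25.4  17.4] gap 45.8 F [ 0.4  0.1 -1.2] j7 -0.12
jaw yaw 0.078 TURN [-0.   -0.01  0.08] SHIFT [-0.1  0.8  1.4] dist 2.0
```

Request:
step_arm(commands=[[[0,0,0],[0,0.6,0.5],0.65],[[0,0,0],[0,0.6,1],0.65],[[0,0,0],[0,0.6,1.4],0.65],[[0,0,0],[0,0.6,1.4],0.65]])

```text
t: 36.53
ee_pos: [469.1, -26.2, 16.1]
ee_rot: [3.139, 0.123, 0.0]
ft_force: [-0.6, -0.1, 0.1]
finger_gap: 45.4
```

```bash
python3 -c "
from h import *
go(469.1,-26.2,16,.077)"
```

```text
t 36.53 pos [469.1 -26.2  16.1] gap 45.4 F [-0.6 -0.1  0.1] j7 -0.12
jaw yaw 0.078 TURN [ 0.01 -0.01  0.07] SHIFT [-0.   0.   0.1] dist 0.0
```

Request:
step_arm(commands=[[[0,0,0],[0,0,0.4],0.65],[[0,0,0],[0,0,0.4],0.4],[[0,0,0],[0,0,0.4],0.3],[[0,0,0],[0,0,0.4],0.25],[[0,0,0],[0,0,0.4],0.25],[[0,0,0],[0,0,-8],0.25],[[0,0,0],[0,0,-25],0.25],[[0,0,0],[0,0,-50],0.3],[[0,0,0],[0,0,-65],0.4],[[0,0,0],[0,0,-70],0.4],[[0,0,0],[0,0,-70],0.4]])

```text
t: 37.45
ee_pos: [470.0, -26.2, 87.4]
ee_rot: [3.138, 0.123, 0.004]
ft_force: [0.5, -1.0, -0.3]
finger_gap: 53.7
```

```bash
python3 -c "
from h import *
go(680.4,193,60,.224)"
```

```text
t 37.45 pos [470.  -26.2  87.4] gap 53.7 F [ 0.5 -1.  -0.3] j7 -0.04
jaw yaw 0.078 TURN [ 0.07 -0.14 -8.36] SHIFT [ 226.8 -202.1   27.7] dist 305.0
```

Request:
step_arm(commands=[[[0,0,-1],[12,-10,0],0.4],[[0,0,-2],[40,-35,0],0.4],[[0,0,-3],[70,-62,0],0.4],[[0,0,-4],[100,-89,0],0.4],[[0,0,-5],[130,-116,0],0.4],[[0,0,-6],[160,-143,0],0.4],[[0,0,-7],[190,-169,0],0.4],[[0,0,-8],[214,-191,5],0.4],[[0,0,-8.4],[227.5,-202,15],0.4],[[0,0,-8.4],[227.5,-202,25],0.4],[[0,0,-8.4],[227.5,-202,25],0.4],[[0,0,-8.4],[227.5,-202,25],0.4],[[0,0,-8.4],[227.5,-202,25],0.4],[[0,0,-8.4],[227.5,-202,25],0.4]])

```text
t: 38.62
ee_pos: [680.1, 191.9, 61.6]
ee_rot: [3.121, 0.35, 0.001]
ft_force: [-0.7, -0.2, 0.6]
finger_gap: 52.3
```

```bash
python3 -c "
from h import *
go(680.4,193,12.7,.224)
from plant import r
a=shot('top','pics/t15.png')
overlay(a,222,195,96,70,8,[box(469.1,-26.2,.077,46,130,37,65)],'pics/t15c.png')
cv2.imwrite('pics/t15r.png',cv2.resize(a[195:265,222:318],None,fx=8,fy=8,interpolation=cv2.INTER_CUBIC))
a=shot('side','pics/s15.png')
overlay(a,140,180,120,110,5,[box(680.4,193,.224,14,74,51,65)],'pics/s15c.png','side')"
```

```text
t 38.62 pos [680.1 191.9  61.6] gap 52.3 F [-0.7 -0.2  0.6] j7 -0.41
jaw yaw 0.224 TURN [ 0.04 -0.04 -0.02] SHIFT [ 0.5 -1.  48.9] dist 49.0
```

View pics/t15c.png

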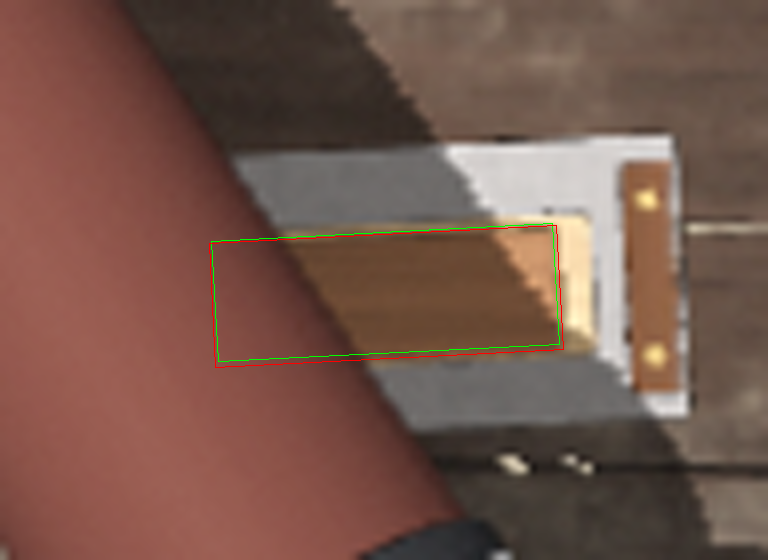

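View pics/s15c.png

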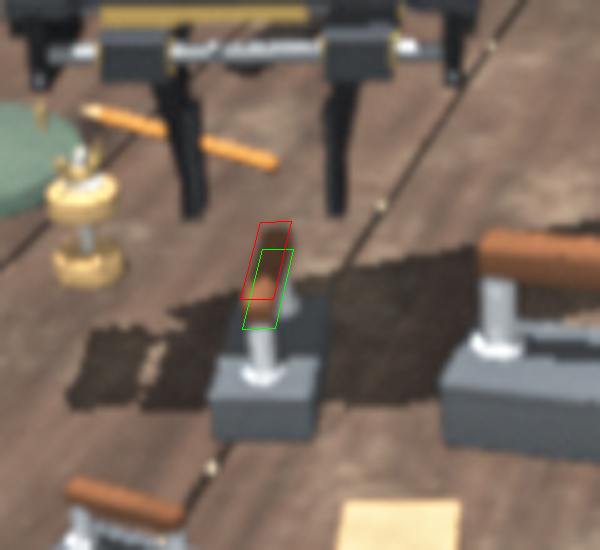

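```bash
python3 -c "
from h import *
a=cv2.imread('pics/side1.png')
for i,y in enumerate((193,190)):
    overlay(a,170,215,50,60,8,[box(680.4,y,.224,44,90,0,25),box(680.4,y,.224,14,74,51,65)],f'pics/w{i}.png','side')
cv2.imwrite('pics/w.png',np.hstack([cv2.imread('pics/w0.png'),cv2.imread('pics/w1.png')]))
hsv=0
print(proj([[680,193,58],[680,183,58],[680,193,48],[670,193,58]],'side').round(2))
"
```

```text
[[193.32 234.34]
 [194.83 232.29]
 [193.57 238.41]
 [197.69 234.76]]
```

View pics/w.png

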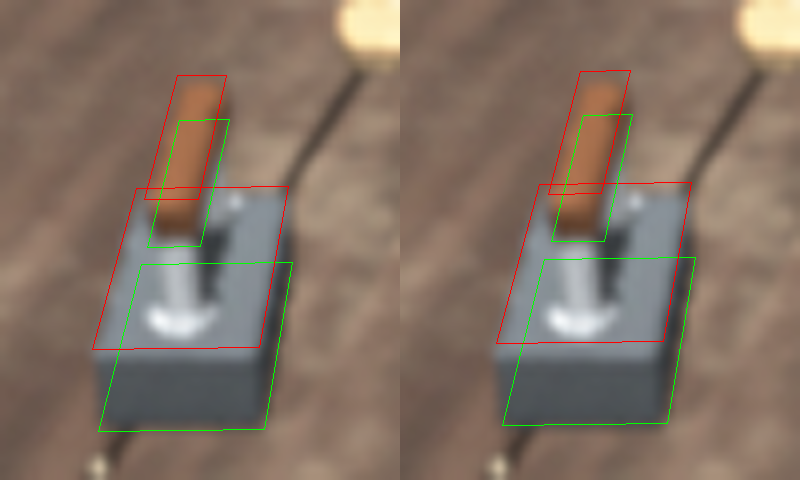

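Request:
step_arm(commands=[[[0,0,0],[0.3,-0.8,15],0.4],[[0,0,0],[0.3,-0.8,32],0.4],[[0,0,0],[0.3,-0.8,45],0.5],[[0,0,0],[0.3,-0.8,48.5],0.6],[[0,0,0],[0.3,-0.8,48.5],0.7],[[0,0,0],[0.3,-0.8,48.5],0.85],[[0,0,0],[0.3,-0.8,48.5],0.95],[[0,0,0],[0.3,-0.8,48.5],0.95],[[0,0,0],[0.3,-0.8,48.5],0.95],[[0,0,0],[0.3,-0.8,48.5],0.95],[[0,0,0],[0.3,-0.8,48.5],0.95],[[0,0,0],[0.3,-0.8,48.5],0.95],[[0,0,0],[0.3,-0.8,48.5],0.95],[[0,0,0],[0.3,-0.8,48.5],0.95]], grip_force=50)

```text
t: 39.88
ee_pos: [680.6, 194.2, 13.2]
ee_rot: [-3.122, -0.352, -0.002]
ft_force: [-0.5, 0.4, 5.7]
finger_gap: 13.4
```

```bash
python3 -c "
from h import *
go(680.4,193,12.7,.224)"
```

```text
t 39.88 pos [680.6 194.2  13.2] gap 13.4 F [-0.5  0.4  5.7] j7 -0.43
jaw yaw 0.225 TURN [-0.   -0.07  0.05] SHIFT [-0.5  1.1  0.5] dist 1.0
```

Request:
step_arm(commands=[[[0,0,0],[0,0,-3],0.95],[[0,0,0],[0,0,-10],0.95],[[0,0,0],[0,0,-22],0.95],[[0,0,0],[0,0,-40],0.95],[[0,0,0],[0,0,-60],0.95],[[0,0,0],[0,0,-80],0.95],[[0,0,0],[0,0,-95],0.95],[[0,0,0],[0,0,-105],0.95],[[0,0,0],[0,0,-110],0.95],[[0,0,0],[0,0,-110],0.95],[[0,0,0],[0,0,-110],0.95]])

```text
t: 40.8
ee_pos: [679.7, 193.7, 121.6]
ee_rot: [3.121, 0.353, -0.002]
ft_force: [0.6, -0.6, -7.4]
finger_gap: 13.6
```

```bash
python3 -c "
from h import *
go(469,-25,120,.077)"
```

```text
t 40.8 pos [679.7 193.7 121.6] gap 13.6 F [ 0.6 -0.6 -7.4] j7 -0.38
jaw yaw 0.225 TURN [0.02 0.06 8.48] SHIFT [-254.2  166.2    1.9] dist 304.0
```

Request:
step_arm(commands=[[[0,0,0],[-8,5,0],0.95],[[0,0,1],[-24,16,0],0.95],[[0,0,2],[-45,30,0],0.95],[[0,0,3],[-70,46,0],0.95],[[0,0,4],[-96,63,0],0.95],[[0,0,5],[-122,80,0],0.95],[[0,0,6],[-148,97,0],0.95],[[0,0,7],[-174,114,0],0.95],[[0,0,7.5],[-200,131,0],0.95],[[0,0,8],[-224,147,0],0.95],[[0,0,8.5],[-242,158,0],0.95],[[0,0,8.5],[-251,164,0],0.95],[[0,0,8.5],[-254,166,0],0.95],[[0,0,8.5],[-254,166,0],0.95],[[0,0,8.5],[-254,166,0],0.95],[[0,0,8.5],[-254,166,0],0.95],[[0,0,8.5],[-254,166,0],0.95]])

```text
t: 42.22
ee_pos: [470.0, -23.4, 122.3]
ee_rot: [-3.138, -0.123, -0.0]
ft_force: [1.0, -0.3, -8.2]
finger_gap: 13.7
```

```bash
python3 -c "
from h import *
go(469,-25,95,.077)
from plant import r
p=r.state()['ee_pos'];zb=p[2]-13.2
B=box(p[0],p[1]-1.2,.077,44,90,zb,zb+25)
a=shot('side','pics/s16.png')
overlay(a,240,130,110,120,5,[B,box(469,-26.2,.077,46,130,37,65)],'pics/s16c.png','side')
a=shot('top','pics/t16.png')
overlay(a,222,195,96,70,8,[B],'pics/t16c.png')"
```

```text
t 42.22 pos [470.  -23.4 122.3] gap 13.7 F [ 1.  -0.3 -8.2] j7 -0.01
jaw yaw 0.078 TURN [-0.05 -0.01  0.07] SHIFT [-1.1  1.5 27.3] dist 27.0
```

View pics/s16c.png

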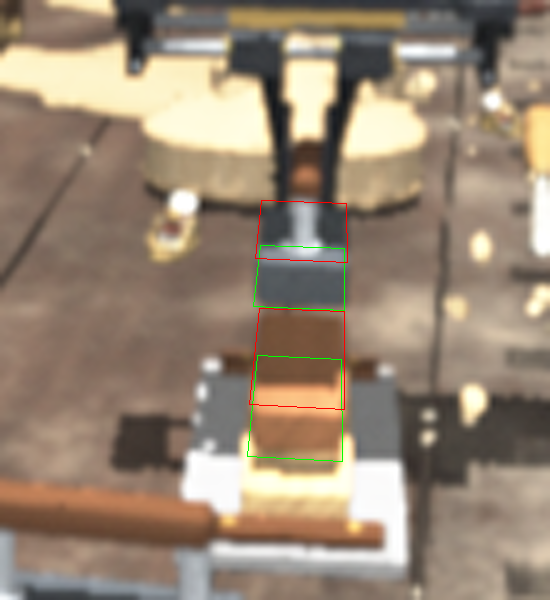

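View pics/t16c.png

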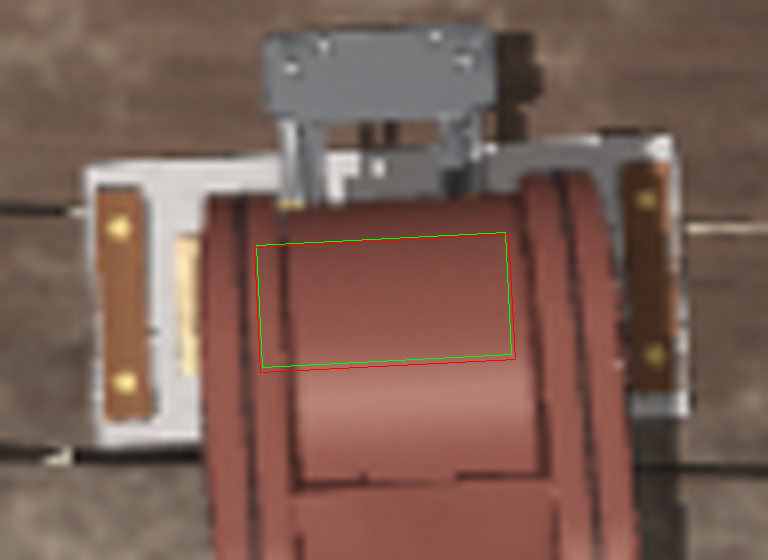

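Request:
step_arm(commands=[[[0,0,0],[-0.5,0.6,5],0.95],[[0,0,0],[-0.9,1.2,14],0.95],[[0,0,0],[-0.9,1.2,24],0.95],[[0,0,0],[-0.9,1.2,33],0.95],[[0,0,0],[-0.9,1.2,38],0.95],[[0,0,0],[-0.9,1.2,41],0.95],[[0,0,0],[-0.9,1.2,41],0.95],[[0,0,0],[-0.9,1.2,41],0.95],[[0,0,0],[-0.9,1.2,41],0.95]])

```text
t: 43.07
ee_pos: [469.1, -25.7, 81.8]
ee_rot: [-3.139, -0.12, -0.001]
ft_force: [0.5, -0.3, -7.0]
finger_gap: 13.5
```

```bash
python3 -c "
from h import *
go(469,-25,78.5,.077)"
```

```text
t 43.07 pos [469.1 -25.7  81.8] gap 13.5 F [ 0.5 -0.3 -7. ] j7 -0.05
jaw yaw 0.077 TURN [ 0.   -0.04 -0.02] SHIFT [-0.  -0.7  3.3] dist 3.0
```

Request:
step_arm(commands=[[[0,0,0],[0,-0.5,1],0.95],[[0,0,0],[0,-0.5,2],0.95],[[0,0,0],[0,-0.5,2.8],0.95],[[0,0,0],[0,-0.5,3.2],0.95],[[0,0,0],[0,-0.5,3.2],0.95]])

```text
t: 43.48
ee_pos: [468.7, -25.3, 78.2]
ee_rot: [3.139, 0.12, -0.0]
ft_force: [0.0, -0.2, -7.3]
finger_gap: 13.6
```

Request:
step_arm(commands=[[[0,0,0],[0,0,0.5],0.95],[[0,0,0],[0,0,0.5],0.95]])

```text
t: 43.65
ee_pos: [468.9, -25.2, 78.0]
ee_rot: [3.139, 0.12, 0.001]
ft_force: [-0.5, 1.0, -3.7]
finger_gap: 13.6
```

Request:
step_arm(commands=[[[0,0,0],[0,0,0.5],0.95],[[0,0,0],[0,0,0.5],0.95]])

```text
t: 43.82
ee_pos: [469.2, -25.0, 77.9]
ee_rot: [3.139, 0.121, 0.001]
ft_force: [-2.5, 2.2, 3.2]
finger_gap: 13.2
```

Request:
step_arm(commands=[[[0,0,0],[0,0,-0.3],0.95],[[0,0,0],[0,0,-0.3],0.8],[[0,0,0],[0,0,-0.3],0.7],[[0,0,0],[0,0,-0.3],0.6],[[0,0,0],[0,0,-0.3],0.6],[[0,0,0],[0,0,-0.3],0.6],[[0,0,0],[0,0,-5],0.6],[[0,0,0],[0,0,-15],0.6],[[0,0,0],[0,0,-30],0.6],[[0,0,0],[0,0,-55],0.6],[[0,0,0],[0,0,-80],0.6],[[0,0,0],[0,0,-90],0.6],[[0,0,0],[0,0,-90],0.6]])

```text
t: 44.9
ee_pos: [470.5, -25.3, 170.3]
ee_rot: [3.138, 0.12, 0.007]
ft_force: [0.2, -0.4, 0.0]
finger_gap: 34.9
```

Request:
step_arm(commands=[[[0,0,0],[5,15,0],0.6],[[0,0,0],[10,50,0],0.6],[[0,0,0],[15,90,0],0.6],[[0,0,0],[20,130,0],0.6],[[0,0,0],[20,170,0],0.6],[[0,0,0],[20,210,0],0.6],[[0,0,0],[20,250,0],0.6],[[0,0,0],[20,280,0],0.6],[[0,0,0],[20,290,0],0.6],[[0,0,0],[20,290,0],0.6]])

```text
t: 45.73
ee_pos: [509.1, -316.6, 164.9]
ee_rot: [-3.138, -0.112, 0.004]
ft_force: [-0.3, 0.2, -1.0]
finger_gap: 34.9
```

```bash
python3 -c "
from h import *
a=shot('top','pics/t17.png')
cv2.imwrite('pics/t17c.png',cv2.resize(a[195:265,222:318],None,fx=8,fy=8,interpolation=cv2.INTER_CUBIC))
cv2.imwrite('pics/t17f.png',a)
a=shot('side','pics/s17.png')
cv2.imwrite('pics/s17c.png',cv2.resize(a[150:260,230:350],None,fx=5,fy=5,interpolation=cv2.INTER_CUBIC))
from plant import r;print(r.state()['t'],r.state()['ee_pos'])"
```

```text
45.8333 [ 510.47580466 -312.09316239  165.90655419]
```

View pics/t17c.png

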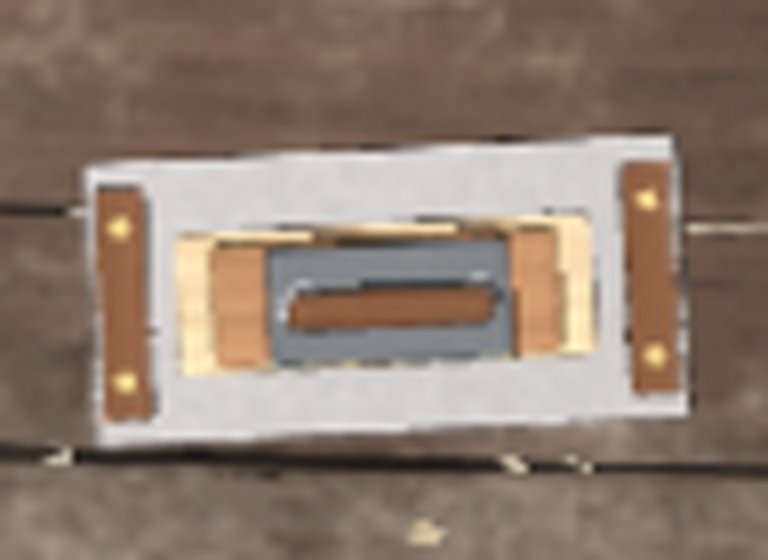

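View pics/s17c.png

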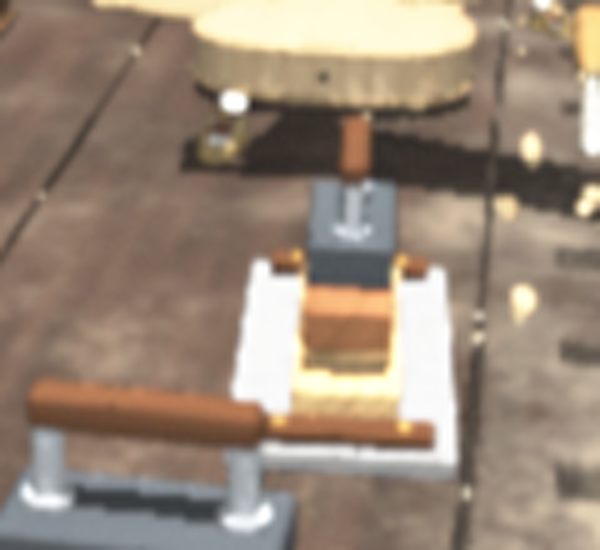

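View pics/t17f.png

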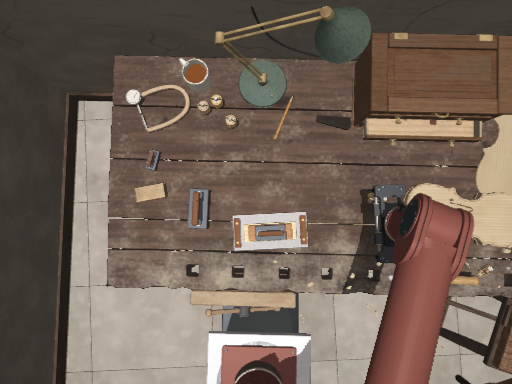

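```bash
python3 -c "
from plant import r
s=r.state();print(s['t'],abs(s['joint_vel']).max(),s['ft_force']);print(r.hand_in())"
```

```text
45.8333 0.023984520261817167 [-0.14013538  0.92000627 -0.04631954]
the job is handed in; nothing more can be done
None
```

I built the stack in the order asked and handed it in at about 46 s of the 117 s allowed. From the board up it is maple caul between the cleats, the two blanks, the cork-faced caul, then the middle-sized weight.

**Last checks**
- The last pictures show every layer lying flat and square. The arm was clear of the stack, and the sanding block, brass plane and spool clamp had not visibly moved.
- The weight sits about 2 mm off the middle along the upper caul.
- The lower caul is about 1 to 2 mm off the board's centre across its width.
- The blanks are about 39 to 40 mm from the pencil line. One looked turned about 2.5° from the caul.

**What went wrong or disagreed**
- **Height reading:** the reported TCP height was about 26 mm lower than the real fingertips. My first two grasps of the lower caul closed above it. I measured the offset from the images and a light touch (about 8 N) on the bench, and allowed for it after that.
- **Second blank:** it first landed about 4 mm too close to the pencil line, so I re-gripped it and moved it out. After that it measured level with the other blank.

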